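# Pry the stuck lid of a sample chamber loose

## Robot

A 6-joint arm with a two-finger parallel gripper is mounted at the origin on the work surface. World frame = base frame: x ahead of the robot, y to its left, z up, the work surface at z = 0. Lengths are in m, angles in rad, forces in N, time in s.
With the tool pointing down it reaches from about 0.35 to 0.975 m from the base axis. Payload 4.9 kg.
Tool frame: the origin (TCP) lies midway between the tips of the shut fingers; the grasp point (between the pads) lies 19 mm behind it; z points along the fingers, y is the direction in which the jaws open and shut (so a half turn about z gives the same grasp; the last joint's range is limited). The gripper opens to 85 mm and grips with 20 to 120 N. Pads are 22 mm wide; open, the fingers measure 114 mm over their backs; the gripper's body (76 mm by 85 mm) begins 54 mm behind the grasp point. The pads swing forward as they close: fully open they stand 13 mm farther back than shut.
Start: joints at [-1.287, 0.053, 1.613, -0, 1.476, -0.119], TCP at [0.245, -0.575, 0.199] pointing down, gripper open.
Joint ranges: [-3.01, 3.01], [-1.01, 2.22], [0.06, 2.58], [-1.02, 4.17], [0.09, 2.62], [-3.14, 3.14]. Speed limits (rad/s): [2.57, 2.57, 3.14, 3.14, 3.14, 3.14].

## Interface

Orientations are given as a unit quaternion [w, x, y, z].
In Python, from plant import manip gives the robot as it stands. The module is installed in compiled form; this text tells all that it offers.
- The arm moves only by the tool move_arm, never from a script. Its argument "rows" is a list of rows, each an object of numbers: "tx", "ty", "tz": the shift along the tool's x, y, z in m; "ax", "ay", "az": the turn, a rotation vector about the tool's x, y, z in degrees; "jaw": the closure in counts, from 0 (fully open) to 255 (shut). In form: [{"tx": .., "ty": .., "tz": .., "ax": .., "ay": .., "az": .., "jaw": ..}, ...]. A call has 1 to 12 rows; each row shifts and turns the pose as measured when the row begins, along the tool's axes as they then stand; what a row does not reach is not made up. A row lasts 1/10 s, in which the tool goes at most 50 mm and 8.59 degrees, less where a joint would pass 70% of its speed; a pose out of reach is approached as far as the arm can. A call with a gripper value outside its range is refused whole. The fingers move at their own pace and stop on an object; the grip force is fixed at half the most. Time passes only in rows, so rows that do not move let the fingers close. It gives the time, the measured TCP pose, the force and the opening at its end, in the units of the state.
- manip.state(): the state, without advancing time (a new reading comes with each control period).
- manip.grab_frame(name): name is "scene" or "top"; returns a dict with "color" (480x640x3 uint8, red, green, blue), "intrinsics" (3x3 intrinsics, pixels), "R" (3x3) and "t" (3): a world point X has camera coordinates R X + t. Camera axes: x right, y down, z forward; pixel columns grow to the right and rows downward; lengths in m; the calibration is good to about 2 mm. A picture is of the moment at which its call begins. There is no depth.
- manip.job_done(): hands the job in, once; it reports no verdict.
The state is a dict: "time": time; "joint_pos": joint angles; "joint_vel": joint speeds; "joint_efforts": joint torques, N m; "tool_pos": TCP position; "tool_rot": TCP orientation; "contact_force": force on the tool from outside, world axes, zero at the start; "ft_torque": the same for the moment, N m; "gripper_width": opening from 0.0 (shut) to 1.0 (fully open).
Only numpy, scipy, OpenCV 4.12 (cv2) and the standard library are available. Lean on these libraries where they do the work, as an engineer would, in place of code of your own. Each camera call takes 0.05 s, during which the arm holds its last target.

## Task

The sealed lid of the small metal sample chamber is stuck fast. Take the pry bar, set it across the rod of the fulcrum stand with its blade tip under the lid's overhanging lip, and lever its handle down until the lid stands at least 8 mm higher than it did; it will stay up by itself. Let the bar do the work rather than pulling or pushing on the lid with the gripper, leave the other loose things where they are, and then let go: the bar may stay on the stand or lie on the table.

Things in the scene. Friction and masses are not known exactly. Their poses are not given: they have to be found in the camera images.
- chamber: Sample chamber: steel box 100 x 100 mm, top 98 mm above the table, on a dark base plate (x -75 to 75, y -170 to 100 mm, 8 mm thick) that also carries the fulcrum stand. Fixed; place and yaw (within 0.3 rad) vary. Origin on the table at the box's centre; -y points from the box to the stand, z up. Window flange on +x (to 64 mm), pipe stub on +y (to 78 mm).
- lid: Stuck lid: aluminium plate 120 (x) by 140 (y) by 10 mm with a round window, on the chamber's top; overhangs the box 20 mm on -y and +y. Axes as the chamber's; origin at the centre of its underside, 98 mm up while shut. Moves only straight up, without tilting, at most 22 mm. Seal and weight (0.4 kg) take some 32 N to lift; it stays where raised.
- lip (a point): Middle of the lower edge of the lid's lip on the fulcrum's side: 70 mm from the lid's centre towards -y, at the underside (98 mm above the table while shut). Under the lip there is free space 20 mm deep, to the box wall. Rises with the lid.
- rest: Fulcrum stand: upright 18 mm steel post with a level round rod (10 mm diameter) across its top, along x. Fixed to the base plate, 115 mm from the chamber's centre towards -y. Two 28 mm collars on the rod, 40 mm free between them, keep the bar from slipping off sideways. Axes as the chamber's; origin on the table below the rod's middle.
- rest_top (a point): Top of the fulcrum rod at its middle, 85 mm above the table, 45 mm out from the lip's edge: 13 mm lower than the underside of the lip.
- bar: Loose pry bar, 260 mm, 0.3 kg, lying flat, tip towards the table's +y (within 0.5 rad). x runs along it to the tip, z up. Flat underside. Black handle 24 wide, 26 high, x -110 to 20 mm; steel shank 18 wide, 10 high, to 110 mm; blade 22 wide, 5 thick, to 150 mm. Origin on the underside, below the handle; centre of mass about 10 mm from it towards the tip.
- bar_tip (a point): Middle of the blade's end, on the underside. Bar level on the rod and tip 13 mm under the lip: 8 mm free above the blade; let go, the handle sinks about 8 degrees until the tip bears on the lip, and it stays so. Some 11 N down 20 to 40 mm from the handle's end lift the lid; 10 mm of lift takes about 18 degrees.
- wrench: Flat open-ended wrench, 200 mm long, lying on the table on the same side as the bar; bystander. Origin on its underside.
- lens_mount: Round lens of 52 mm in a black ring on a post with a round foot, 131 mm high; loose bystander. Origin under its foot.
- driver: Screwdriver 170 mm long, lying beyond the chamber; loose bystander. Origin on its underside.
- screw_tray: Grey divided tray 90 x 120 x 30 mm; loose bystander. Origin under its centre.
- post: Upright steel post, 13 mm thick, 75 mm high; loose bystander. Origin under its centre.
- jar: Small jar, 48 mm across, 60 mm high; loose bystander. Origin under its centre.

How it is judged:
By the outcome, as a careful person would: the job done as asked, in the order asked, and still so for the second after the job is handed in, with the robot touching nothing.
It also fails if it takes over 54 s, if anything falls off the work surface, if the arm or the gripper's body presses on something with over 40 N, if the wrist force passes 120 N, or if a joint passes its speed limit or range.

## Working session

There is one attempt and no reset: what is moved stays moved. The work goes in short steps, Python scripts to look and compute and a tool call to move; the robot and the scene stay as the last step left them, time stands still between calls to the robot, and variables do not carry over. Pictures are saved under pics/ and viewed, and the job is handed in when it is done.

Besides the shell and the picture viewer there is one more tool, called after "Call:" by a JSON object that holds its "name" and its "arguments", one argument or row to a line. move_arm: Moves the arm, as the interface text tells. Its arguments: {"type":"object","properties":{"rows":{"type":"array"}},"required":["rows"]}

```bash
mkdir -p pics; python3 - <<'E'
from plant import manip
import cv2,numpy as np,pickle
print(manip.state())
for n in("scene","top"):
    f=manip.grab_frame(n); pickle.dump(f,open(n+"0.pkl","wb"))
    cv2.imwrite(f"pics/{n}0.png",f["color"][:,:,::-1]); print(n,f["intrinsics"],f["R"],f["t"], -f["R"].T@f["t"])
E
```

```text
{'time': 0.0, 'joint_pos': array([-1.28702796e+00,  5.33723580e-02,  1.61427517e+00, -9.28843229e-06,
        1.47602288e+00, -1.19036056e-01]), 'joint_vel': array([ 0.00016031, -0.00079511, -0.0002136 , -0.00033959, -0.00025814,
       -0.00135622]), 'joint_efforts': array([-1.88830505e-03, -3.93682981e+01, -3.70181465e+01, -3.01533046e-04,
        6.99072421e-03,  4.01683764e-06]), 'tool_pos': array([ 0.24478302, -0.57432334,  0.19816474]), 'tool_rot': array([-1.03497334e-03,  9.79786420e-01,  2.00043723e-01, -9.00787167e-05]), 'contact_force': array([-0.90643385,  0.54314146,  1.32947037]), 'ft_torque': array([ 0.0408549 , -0.03628208,  0.01274581]), 'gripper_width': 1.000299949511596}
scene [[522.38432072   0.         314.84915143]
 [  0.         522.38432072 237.0047904 ]
 [  0.           0.           1.        ]] [[-0.31493683  0.94911129  0.00159874]
 [ 0.52669482  0.17617018 -0.83159884]
 [-0.7895615  -0.26105905 -0.55537448]] [ 0.12787748 -0.21258133  1.57131226] [1.39288647 0.32628581 0.6956799 ]
top [[598.71928202   0.         317.09858139]
 [  0.         598.71928202 241.27076183]
 [  0.           0.           1.        ]] [[ 0.00631966 -0.99983152  0.01723327]
 [-0.98531286 -0.00916688 -0.1705126 ]
 [ 0.17064185 -0.01590259 -0.98520479]] [0.03943525 0.55138313 1.21330003] [0.33599591 0.06377767 1.28868717]
```

View pics/scene0.png

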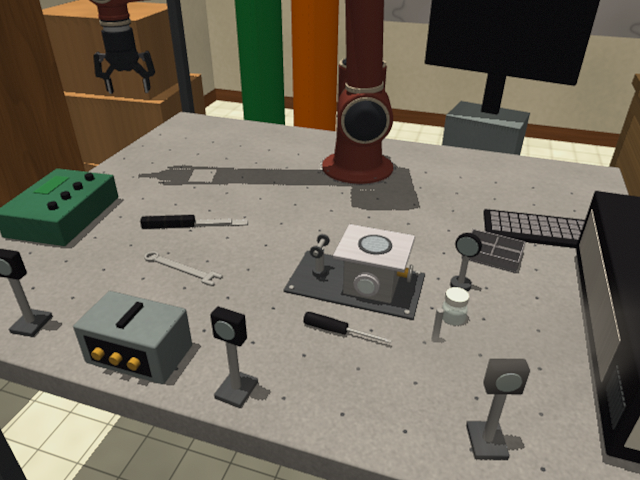

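View pics/top0.png

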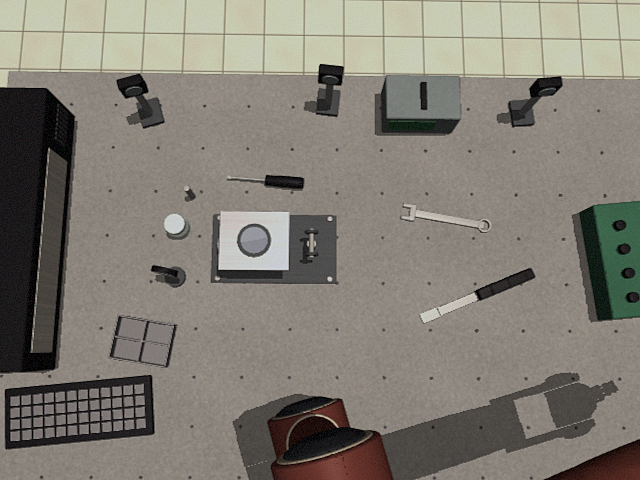

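The top view has the bar's tip at about (422,318) and its handle end at about (533,273). The lid is at about (254,240), the rod at about (311,243), and the base plate spans about (212–336, 215–283). Next I'll turn these into measured positions.

```bash
cat > h.py <<'E'
import numpy as np,cv2,pickle
def ray(f,uv):
    K,R,t=map(np.array,(f["intrinsics"],f["R"],f["t"]))
    d=R.T@np.linalg.inv(K)@np.array([uv[0],uv[1],1.]); return -R.T@t,d
def onz(f,uv,z):
    c,d=ray(f,uv); return c+d*(z-c[2])/d[2]
def proj(f,X):
    p=f["K"] if 0 else np.array(f["intrinsics"])@(np.array(f["R"])@np.array(X)+f["t"]); return p[:2]/p[2]
E
python3 - <<'E'
from h import *
f=pickle.load(open("top0.pkl","rb")); im=f["color"]; g=im.astype(int)
def roi(m,x0,y0,x1,y1):
    o=np.zeros(m.shape,np.uint8); o[y0:y1,x0:x1]=m[y0:y1,x0:x1]; return o
def big(m):
    c=max(cv2.findContours(m,cv2.RETR_EXTERNAL,cv2.CHAIN_APPROX_NONE)[0],key=cv2.contourArea); return c
mx=g.max(2); mn=g.min(2)
lid=big(roi((mn>185).astype(np.uint8),205,200,300,275)); r=cv2.minAreaRect(lid); print("lid",r)
print(np.array([onz(f,p,.108) for p in cv2.boxPoints(r)]).round(4), onz(f,r[0],.108))
pl=big(roi((mx<90).astype(np.uint8),205,205,345,290)|roi((mn>185).astype(np.uint8),205,200,300,275)); r=cv2.minAreaRect(pl);print("plate",r)
print(np.array([onz(f,p,.008) for p in cv2.boxPoints(r)]).round(4))
h=big(roi((mx<70).astype(np.uint8),465,260,545,305)); r=cv2.minAreaRect(h);print("handle",r)
print(np.array([onz(f,p,.026) for p in cv2.boxPoints(r)]).round(4),onz(f,r[0],.026))
b=big(roi((mn>165).astype(np.uint8),410,280,490,330)); r=cv2.minAreaRect(b);print("blade",r)
print(np.array([onz(f,p,.006) for p in cv2.boxPoints(r)]).round(4),onz(f,r[0],.006))
cv2.imwrite("pics/z1.png",cv2.resize(im[200:330,200:350,::-1],None,fx=5,fy=4.5,interpolation=2)[:600,:800])
cv2.imwrite("pics/z2.png",cv2.resize(im[250:340,400:550,::-1],None,fx=5,fy=5,interpolation=2))
s=pickle.load(open("scene0.pkl","rb"))["color"]
cv2.imwrite("pics/z3.png",cv2.resize(s[210:320,280:430,::-1],None,fx=5,fy=5,interpolation=2))
E
```

```text
lid ((253.50958251953125, 240.3583526611328), (68.60430145263672, 57.73984146118164), 0.8550973534584045)
[[0.4835 0.2391 0.108 ]
 [0.6006 0.2414 0.108 ]
 [0.5999 0.1033 0.108 ]
 [0.4826 0.1033 0.108 ]] [0.54116423 0.17182482 0.108     ]
plate ((274.4234924316406, 247.625732421875), (126.19490051269531, 71.64874267578125), 0.8550974130630493)
[[ 4.662e-01  2.699e-01  8.000e-03]
 [ 6.231e-01  2.733e-01  8.000e-03]
 [ 6.217e-01 -2.400e-03  8.000e-03]
 [ 4.643e-01 -1.000e-04  8.000e-03]]
handle ((504.04852294921875, 283.82293701171875), (12.043061256408691, 62.19801330566406), 68.45902252197266)
[[ 0.4537 -0.2877  0.026 ]
 [ 0.5035 -0.4139  0.026 ]
 [ 0.4796 -0.422   0.026 ]
 [ 0.43   -0.2962  0.026 ]] [ 0.46658343 -0.35470426  0.026     ]
blade ((457.3070068359375, 303.5750732421875), (8.336263656616211, 40.33509063720703), 68.74949645996094)
[[ 0.4177 -0.2146  0.006 ]
 [ 0.4497 -0.2967  0.006 ]
 [ 0.433  -0.3026  0.006 ]
 [ 0.4012 -0.2206  0.006 ]] [ 0.42535206 -0.25852409  0.006     ]
```

View pics/z1.png

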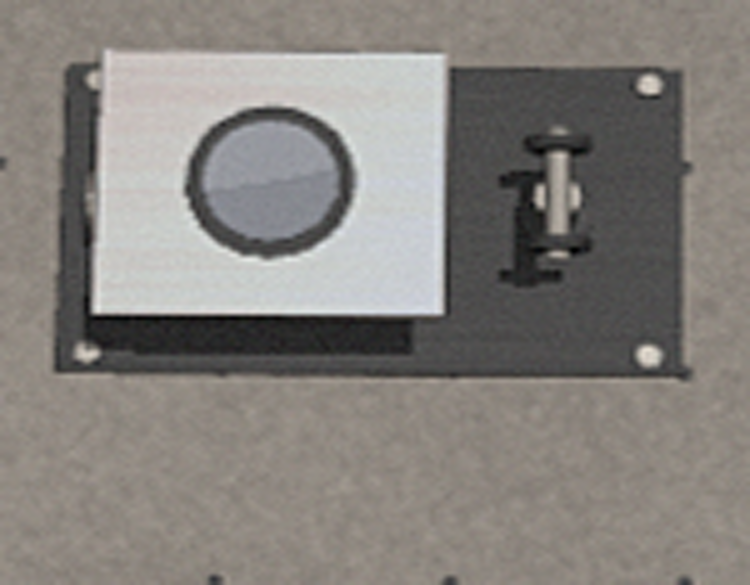

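View pics/z2.png

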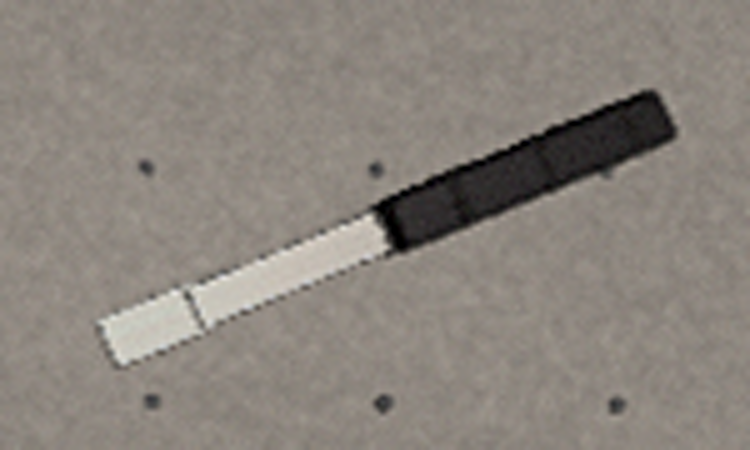

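View pics/z3.png

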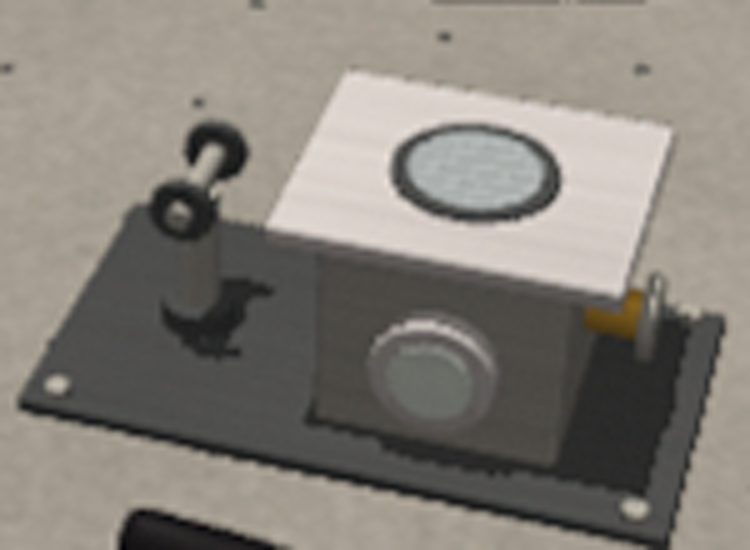

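The crops show the lid corners, the rod between its collars and the bar clearly. I'll refine the chamber pose from edge corners and compare it across both views.

```bash
python3 - <<'E'
from h import *
f=pickle.load(open("top0.pkl","rb")); s=pickle.load(open("scene0.pkl","rb"))
T=lambda a,b:((a+.5)/5+200-.5,(b+.5)/4.5+200-.5)
S=lambda a,b:((a+.5)/5+280-.5,(b+.5)/5+210-.5)
for n,z,P in(("lid",.108,[(104,50),(447,54),(446,316),(92,316)]),("plate",.008,[(68,65),(682,71),(684,375),(56,371)]),("rod",.085,[(559,130),(557,255),(558,193)]),("bolts",.010,[(649,84),(648,356)])):
    q=np.array([onz(f,T(*p),z) for p in P])[:,:2]; print(n,q.round(4).tolist(),q.mean(0))
    for i in range(len(q)-1): d=q[i+1]-q[i];print("   ",np.hypot(*d).round(4),np.degrees(np.arctan2(d[1],d[0])).round(2))
# scene lid: corners: left(268,232) top-left(347,70) topright(672,132) bottom(628,300)
for n,z,P in(("lidS",.108,[(268,225),(347,70),(673,130),(630,290)]),("plateS",.008,[(20,403),(130,203),(724,318),(665,545)])):
    q=np.array([onz(s,S(*p),z) for p in P])[:,:2]; print(n,q.round(4).tolist(),q.mean(0))
    for i in range(len(q)-1): d=q[i+1]-q[i];print("   ",np.hypot(*d).round(4),np.degrees(np.arctan2(d[1],d[0])).round(2))
# bar
B=lambda a,b:((a+.5)/5+400-.5,(b+.5)/5+250-.5)
for nm,z,p in(("tipL",.005,(99,322)),("tipR",.005,(121,367)),("hendL",.026,(655,91)),("hendR",.026,(677,133)),("hfrontL",.026,(378,209)),("hfrontR",.026,(402,251))):print(nm,onz(f,B(*p),z).round(4))
E
```

```text
lid [[0.6011, 0.2399], [0.6007, 0.1018], [0.4825, 0.1005], [0.4813, 0.2406]] [0.54139213 0.17067475]
    0.1381 -90.18
    0.1182 -179.37
    0.1401 90.48
plate [[0.616, 0.2702], [0.6157, 0.0021], [0.4674, 0.0011], [0.4672, 0.27]] [0.54155783 0.13583841]
    0.2681 -90.06
    0.1483 -179.61
    0.2689 90.06
rod [[0.5709, 0.0562], [0.5134, 0.0565], [0.5418, 0.0564]] [0.5420539  0.05636493]
    0.0575 179.65
    0.0284 -0.36
bolts [[0.6087, 0.0166], [0.4762, 0.0167]] [0.54241729 0.01663019]
    0.1325 179.98
lidS [[0.6042, 0.1028], [0.4863, 0.1023], [0.4884, 0.2402], [0.6012, 0.2427]] [0.54500657 0.17199715]
    0.1179 -179.72
    0.1379 89.14
    0.1128 1.3
plateS [[0.6226, 0.0041], [0.4734, 0.0001], [0.4735, 0.2704], [0.6236, 0.2701]] [0.54827287 0.13617915]
    0.1492 -178.45
    0.2703 89.99
    0.1502 -0.1
tipL [ 0.4026 -0.1767  0.005 ]
tipR [ 0.3836 -0.1856  0.005 ]
hendL [ 0.5014 -0.4134  0.026 ]
hendR [ 0.4834 -0.4218  0.026 ]
hfrontL [ 0.45   -0.2925  0.026 ]
hfrontR [ 0.4323 -0.302   0.026 ]
```

The chamber sits at about (0.543, 0.171) with yaw near 0. The plate gives the same y, and the rod is at y ≈ 0.056. The bar's origin is at about (0.4505, -0.318), with yaw 112.7°. I'll turn the tool to line up with the bar first.

Call:
{"name": "move_arm", "arguments": {
  "rows": [
    {"az": -8.2,"jaw": 90},
    {"az": -8.2,"jaw": 90},
    {"az": -8.2,"jaw": 90},
    {"az": -8.2,"jaw": 90},
    {"az": -8.2,"jaw": 90},
    {"az": -8.2,"jaw": 90},
    {"az": -8.2,"jaw": 90},
    {"az": -8.2,"jaw": 90},
    {"az": -8.2,"jaw": 90},
    {"az": -8.2,"jaw": 90},
    {"az": -8.2,"jaw": 90},
    {"jaw": 90}
  ]
}}

```text
schema error: expected keys tx, ty, tz, ax, ay, az, jaw
```

Call:
{"name": "move_arm", "arguments": {
  "rows": [
    {"tx": 0.0165,"ty": 0.041,"jaw": 90},
    {"tx": 0.0165,"ty": 0.041,"jaw": 90},
    {"tx": 0.0165,"ty": 0.041,"jaw": 90},
    {"tx": 0.0165,"ty": 0.041,"jaw": 90},
    {"tx": 0.0165,"ty": 0.041,"jaw": 90},
    {"tx": 0.0165,"ty": 0.041,"jaw": 90},
    {"tx": 0.0165,"ty": 0.041,"jaw": 90},
    {"jaw": 90}
  ]
}}

```text
schema error: expected keys tx, ty, tz, ax, ay, az, jaw
```

```bash
cat > st.py <<'E'
from plant import manip
import numpy as np,sys
from scipy.spatial.transform import Rotation as Ro
s=manip.state(); q=s["tool_rot"]; R=Ro.from_quat([q[1],q[2],q[3],q[0]]).as_matrix()
print("t",s["time"],"p",s["tool_pos"].round(4),"F",s["contact_force"].round(1),"w",round(s["gripper_width"],3)); print(R.round(4)); print("j",s["joint_pos"].round(2))
print("yaw tool x",np.degrees(np.arctan2(R[1,0],R[0,0])).round(2),"pitch x-elev",np.degrees(np.arcsin(R[2,0])).round(2),"yelev",np.degrees(np.arcsin(R[2,1])).round(2))
if len(sys.argv)>1:
    g=np.array(list(map(float,sys.argv[1:4]))); print("to goal in tool",(R.T@(g-s["tool_pos"])).round(4))
E
python3 st.py 0.466 -0.3547 0.06
```

```text
t 0.1 p [ 0.2448 -0.5744  0.1983] F [-0.3 -0.2  0.2] w 0.998
[[ 9.20e-01  3.92e-01 -5.00e-04]
 [ 3.92e-01 -9.20e-01  1.80e-03]
 [ 3.00e-04 -1.90e-03 -1.00e+00]]
j [-1.29  0.05  1.61  0.    1.48 -0.12]
yaw tool x 23.08 pitch x-elev 0.02 yelev -0.11
to goal in tool [ 0.2895 -0.1151  0.1386]
```

Every key has to be given in each row.

Call:
{"name": "move_arm", "arguments": {
  "rows": [
    {"tx": 0,"ty": 0,"tz": 0,"ax": 0,"ay": 0,"az": -8.2,"jaw": 90},
    {"tx": 0,"ty": 0,"tz": 0,"ax": 0,"ay": 0,"az": -8.2,"jaw": 90},
    {"tx": 0,"ty": 0,"tz": 0,"ax": 0,"ay": 0,"az": -8.2,"jaw": 90},
    {"tx": 0,"ty": 0,"tz": 0,"ax": 0,"ay": 0,"az": -8.2,"jaw": 90},
    {"tx": 0,"ty": 0,"tz": 0,"ax": 0,"ay": 0,"az": -8.2,"jaw": 90},
    {"tx": 0,"ty": 0,"tz": 0,"ax": 0,"ay": 0,"az": -8.2,"jaw": 90},
    {"tx": 0,"ty": 0,"tz": 0,"ax": 0,"ay": 0,"az": -8.2,"jaw": 90},
    {"tx": 0,"ty": 0,"tz": 0,"ax": 0,"ay": 0,"az": -8.2,"jaw": 90},
    {"tx": 0,"ty": 0,"tz": 0,"ax": 0,"ay": 0,"az": -8.2,"jaw": 90},
    {"tx": 0,"ty": 0,"tz": 0,"ax": 0,"ay": 0,"az": -8.2,"jaw": 90},
    {"tx": 0,"ty": 0,"tz": 0,"ax": 0,"ay": 0,"az": -8.2,"jaw": 90},
    {"tx": 0,"ty": 0,"tz": 0,"ax": 0,"ay": 0,"az": 0,"jaw": 90}
  ]
}}

```text
time: 1.3
tool_pos: [0.2434, -0.5695, 0.189]
tool_rot: [-0.006, 0.523, 0.853, 0.006]
contact_force: [0.1, -0.2, -0.5]
gripper_width: 0.647
```

```bash
python3 st.py 0.466 -0.3547 0.06
```

```text
t 1.3 p [ 0.2434 -0.5695  0.189 ] F [ 0.1 -0.2 -0.5] w 0.647
[[-0.4539  0.891  -0.0048]
 [ 0.8909  0.4539  0.0165]
 [ 0.0169  0.0032 -0.9999]]
j [-1.29  0.06  1.62  0.    1.48 -1.76]
yaw tool x 117.0 pitch x-elev 0.97 yelev 0.18
to goal in tool [0.0881 0.2954 0.1315]
```

Call:
{"name": "move_arm", "arguments": {
  "rows": [
    {"tx": 0,"ty": 0,"tz": 0,"ax": 0,"ay": -1,"az": 4.3,"jaw": 90},
    {"tx": 0.016,"ty": 0.041,"tz": 0,"ax": 0,"ay": 0,"az": 0,"jaw": 90},
    {"tx": 0.016,"ty": 0.041,"tz": 0,"ax": 0,"ay": 0,"az": 0,"jaw": 90},
    {"tx": 0.016,"ty": 0.041,"tz": 0,"ax": 0,"ay": 0,"az": 0,"jaw": 90},
    {"tx": 0.016,"ty": 0.041,"tz": 0,"ax": 0,"ay": 0,"az": 0,"jaw": 90},
    {"tx": 0.016,"ty": 0.041,"tz": 0,"ax": 0,"ay": 0,"az": 0,"jaw": 90},
    {"tx": 0.016,"ty": 0.041,"tz": 0,"ax": 0,"ay": 0,"az": 0,"jaw": 90},
    {"tx": 0,"ty": 0,"tz": 0,"ax": 0,"ay": 0,"az": 0,"jaw": 90}
  ]
}}

```text
time: 2.1
tool_pos: [0.4408, -0.3825, 0.1862]
tool_rot: [-0.001, 0.569, 0.822, 0.002]
contact_force: [-0.6, 0.5, -0.0]
gripper_width: 0.65
```

```bash
python3 st.py 0.466 -0.3547 0.06
```

```text
t 2.1 p [ 0.4408 -0.3825  0.1862] F [-0.6  0.5 -0. ] w 0.65
[[-0.3517  0.9361  0.0013]
 [ 0.9361  0.3517  0.004 ]
 [ 0.0033  0.0026 -1.    ]]
j [-0.84 -0.04  1.72  0.    1.46 -1.2 ]
yaw tool x 110.59 pitch x-elev 0.19 yelev 0.15
to goal in tool [0.0167 0.033  0.1263]
```

Call:
{"name": "move_arm", "arguments": {
  "rows": [
    {"tx": 0.016,"ty": 0.034,"tz": 0,"ax": 0,"ay": 0,"az": -2.1,"jaw": 90},
    {"tx": 0,"ty": 0,"tz": 0.03,"ax": 0,"ay": 0,"az": 0,"jaw": 90},
    {"tx": 0,"ty": 0,"tz": 0.03,"ax": 0,"ay": 0,"az": 0,"jaw": 90},
    {"tx": 0,"ty": 0,"tz": 0.03,"ax": 0,"ay": 0,"az": 0,"jaw": 90},
    {"tx": 0,"ty": 0,"tz": 0.015,"ax": 0,"ay": 0,"az": 0,"jaw": 90},
    {"tx": 0,"ty": 0,"tz": 0,"ax": 0,"ay": 0,"az": 0,"jaw": 90}
  ]
}}

```text
time: 2.7
tool_pos: [0.4684, -0.3553, 0.079]
tool_rot: [0.001, 0.559, 0.829, 0.001]
contact_force: [-0.2, 0.3, 0.4]
gripper_width: 0.649
```

```bash
python3 st.py 0.466 -0.3547 0.002; python3 - <<'E'
from h import *
from plant import manip
for n in("scene","top"):
    f=manip.grab_frame(n); cv2.imwrite(f"pics/{n}1.png",f["color"][:,:,::-1])
    im=f["color"][:,:,::-1]
    im=im[150:300,100:300] if n=="scene" else im[200:350,390:590]
    cv2.imwrite(f"pics/{n}1z.png",cv2.resize(im,None,fx=4,fy=4,interpolation=2))
E
```

```text
t 2.7 p [ 0.4684 -0.3553  0.079 ] F [-0.2  0.3  0.4] w 0.649
[[-3.748e-01  9.271e-01  2.100e-03]
 [ 9.271e-01  3.748e-01  7.000e-04]
 [-1.000e-04  2.200e-03 -1.000e+00]]
j [-0.78  0.07  1.8   0.    1.27 -1.16]
yaw tool x 112.01 pitch x-elev -0.01 yelev 0.13
to goal in tool [ 0.0014 -0.0022  0.077 ]
```

View pics/scene1z.png

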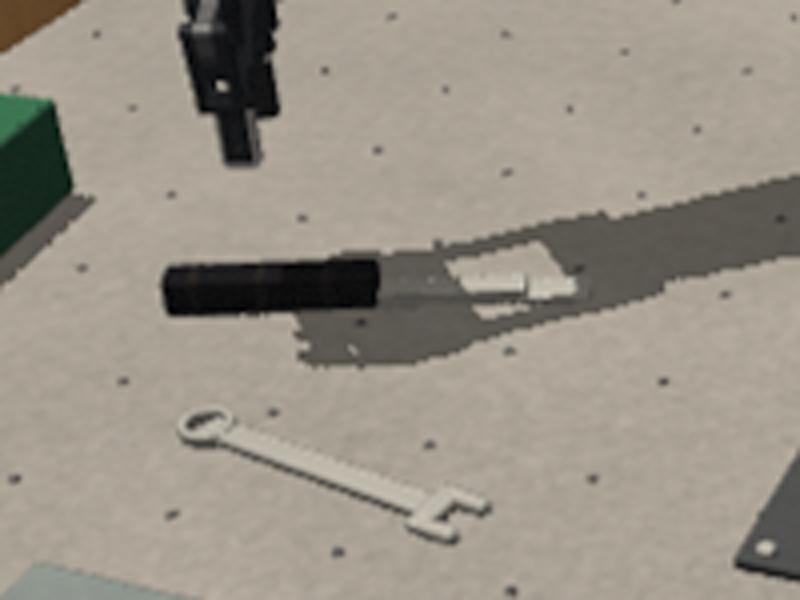

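View pics/top1z.png

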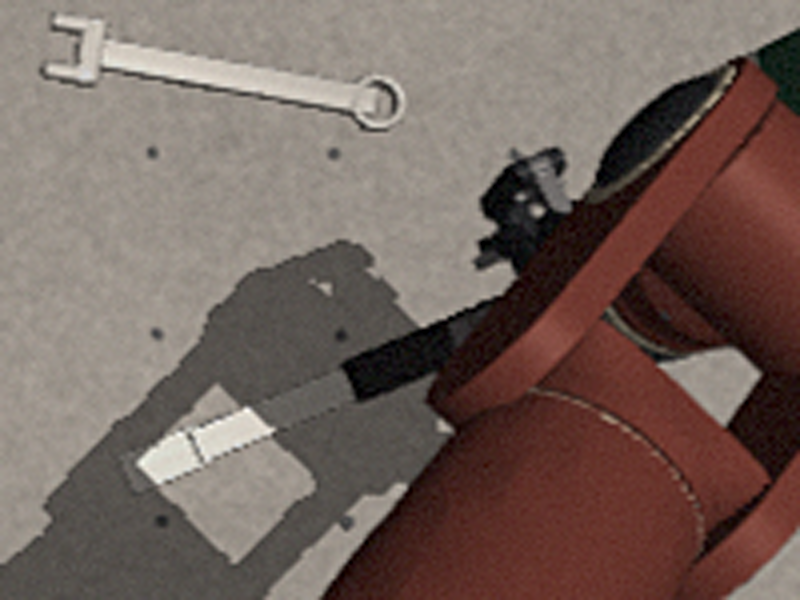

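The bar lies undisturbed and the fingers hang over the handle, with the wrench well clear. I'll descend.

Call:
{"name": "move_arm", "arguments": {
  "rows": [
    {"tx": 0.001,"ty": -0.002,"tz": 0.025,"ax": 0,"ay": 0,"az": -0.6,"jaw": 90},
    {"tx": 0,"ty": 0,"tz": 0.02,"ax": 0,"ay": 0,"az": 0,"jaw": 90},
    {"tx": 0,"ty": 0,"tz": 0.01,"ax": 0,"ay": 0,"az": 0,"jaw": 90},
    {"tx": 0,"ty": 0,"tz": 0,"ax": 0,"ay": 0,"az": 0,"jaw": 90}
  ]
}}

```text
time: 3.2
tool_pos: [0.4724, -0.3625, 0.0347]
tool_rot: [0.01, 0.556, 0.831, -0.001]
contact_force: [0.5, -0.3, 0.3]
gripper_width: 0.643
```

```bash
python3 st.py 0.466 -0.3547 0.003
```

```text
t 3.2 p [ 0.4724 -0.3625  0.0347] F [ 0.5 -0.3  0.3] w 0.643
[[-0.3822  0.9239  0.0162]
 [ 0.9239  0.3824 -0.0134]
 [-0.0186  0.0099 -0.9998]]
j [-0.78  0.13  1.83  0.    1.17 -1.17]
yaw tool x 112.47 pitch x-elev -1.07 yelev 0.56
to goal in tool [ 0.0102 -0.0032  0.0315]
```

Call:
{"name": "move_arm", "arguments": {
  "rows": [
    {"tx": 0.01,"ty": -0.003,"tz": 0.005,"ax": 0.5,"ay": 1.1,"az": 0,"jaw": 90},
    {"tx": 0,"ty": 0,"tz": 0.01,"ax": 0,"ay": 0,"az": 0,"jaw": 90},
    {"tx": 0,"ty": 0,"tz": 0.005,"ax": 0,"ay": 0,"az": 0,"jaw": 90},
    {"tx": 0,"ty": 0,"tz": 0,"ax": 0,"ay": 0,"az": 0,"jaw": 90}
  ]
}}

```text
time: 3.6
tool_pos: [0.4676, -0.3561, 0.0175]
tool_rot: [0.003, 0.556, 0.831, 0.0]
contact_force: [0.3, 0.0, -0.5]
gripper_width: 0.649
```

```bash
python3 st.py 0.466 -0.3547 0.003
```

```text
t 3.6 p [ 0.4676 -0.3561  0.0175] F [ 0.3  0.  -0.5] w 0.649
[[-0.3819  0.9242  0.0044]
 [ 0.9242  0.3819 -0.0026]
 [-0.0041  0.0031 -1.    ]]
j [-0.78  0.14  1.84  0.    1.16 -1.17]
yaw tool x 112.45 pitch x-elev -0.24 yelev 0.18
to goal in tool [ 0.0019 -0.001   0.0145]
```

Descend the last stretch and close.

Call:
{"name": "move_arm", "arguments": {
  "rows": [
    {"tx": 0.001,"ty": -0.001,"tz": 0.008,"ax": 0,"ay": 0.2,"az": 0,"jaw": 90},
    {"tx": 0,"ty": 0,"tz": 0.006,"ax": 0,"ay": 0,"az": 0,"jaw": 90},
    {"tx": 0,"ty": 0,"tz": 0,"ax": 0,"ay": 0,"az": 0,"jaw": 90}
  ]
}}

```text
time: 3.9
tool_pos: [0.4664, -0.3557, 0.0027]
tool_rot: [0.001, 0.556, 0.831, 0.001]
contact_force: [-0.8, -0.7, -0.8]
gripper_width: 0.647
```

```bash
python3 st.py 0.466 -0.3547 0.003
```

```text
t 3.9 p [ 0.4664 -0.3557  0.0027] F [-0.8 -0.7 -0.8] w 0.647
[[-3.819e-01  9.242e-01  3.300e-03]
 [ 9.242e-01  3.819e-01  5.000e-04]
 [-8.000e-04  3.300e-03 -1.000e+00]]
j [-0.78  0.16  1.85  0.    1.13 -1.17]
yaw tool x 112.45 pitch x-elev -0.05 yelev 0.19
to goal in tool [ 0.0011 -0.     -0.0003]
```

Call:
{"name": "move_arm", "arguments": {
  "rows": [
    {"tx": 0,"ty": 0,"tz": 0,"ax": 0,"ay": 0,"az": 0,"jaw": 255},
    {"tx": 0,"ty": 0,"tz": 0,"ax": 0,"ay": 0,"az": 0,"jaw": 255},
    {"tx": 0,"ty": 0,"tz": 0,"ax": 0,"ay": 0,"az": 0,"jaw": 255},
    {"tx": 0,"ty": 0,"tz": 0,"ax": 0,"ay": 0,"az": 0,"jaw": 255},
    {"tx": 0,"ty": 0,"tz": 0,"ax": 0,"ay": 0,"az": 0,"jaw": 255}
  ]
}}

```text
time: 4.4
tool_pos: [0.4667, -0.356, 0.003]
tool_rot: [0.002, 0.556, 0.831, 0.001]
contact_force: [-0.4, 0.3, 0.0]
gripper_width: -0.0
```

```bash
python3 st.py 0.466 -0.3547 0.003
```

```text
t 4.4 p [ 0.4667 -0.356   0.003 ] F [-0.4  0.3  0. ] w -0.0
[[-0.3819  0.9242  0.0038]
 [ 0.9242  0.3819  0.    ]
 [-0.0014  0.0035 -1.    ]]
j [-0.78  0.16  1.84  0.    1.13 -1.17]
yaw tool x 112.45 pitch x-elev -0.08 yelev 0.2
to goal in tool [ 0.0014 -0.0002 -0.    ]
```

```bash
python3 - <<'E'
from h import *
from plant import manip
for n in("scene","top"):
    f=manip.grab_frame(n); pickle.dump(f,open(n+"2.pkl","wb"))
    im=f["color"][:,:,::-1]
    im=im[150:300,100:300] if n=="scene" else im[200:350,390:590]
    cv2.imwrite(f"pics/{n}2z.png",cv2.resize(im,None,fx=4,fy=4,interpolation=2))
E
```

```text
(no output)
```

View pics/scene2z.png

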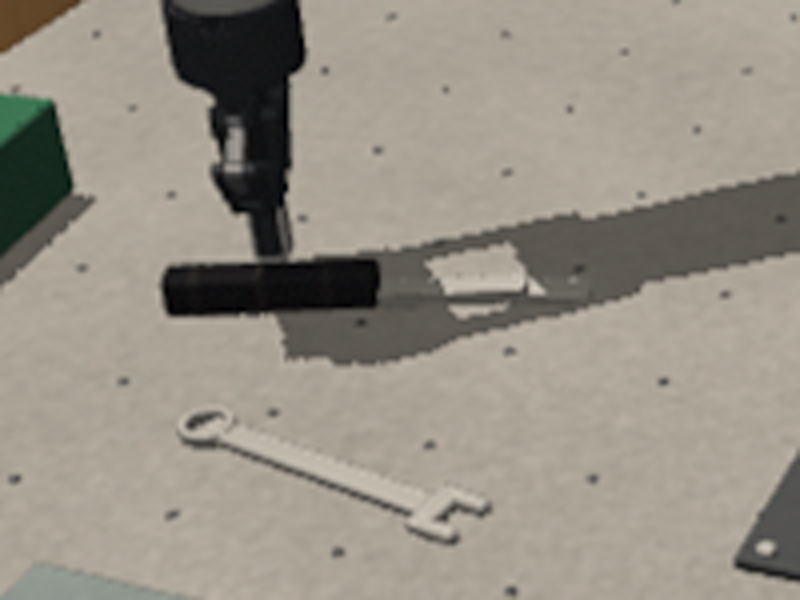

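View pics/top2z.png

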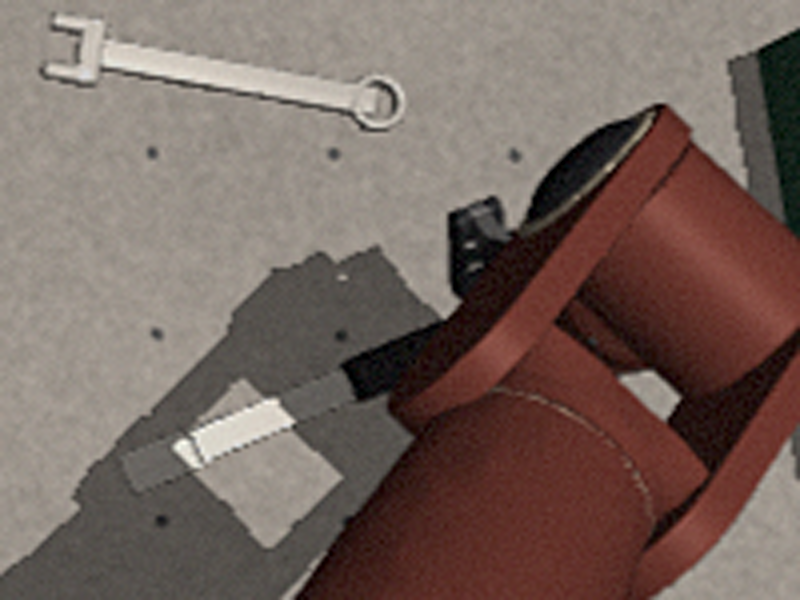

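```bash
python3 st.py; python3 - <<'E'
from h import *
s=pickle.load(open("scene2.pkl","rb"));f=pickle.load(open("top2.pkl","rb"))
for X in([.4667,-.356,.003],[.4667,-.356,.026]): print((proj(s,X)-[100,150])*4)
# handle corner points seen in scene crop: top front edge ends: (165,290)?,(378,285); bottoms
for p,z in(((165,316),0),((378,308),0),((165,268),.026),((378,260),.026)): print(p,onz(s,(p[0]/4+100,p[1]/4+150),z).round(4))
for p,z in(((344,362),.026),((356,401),.026)): print(p,onz(f,(p[0]/4+390,p[1]/4+200),z).round(4))
E
```

```text
t 4.5 p [ 0.4667 -0.3559  0.0029] F [ 0.1 -0.4  0.5] w -0.001
[[-3.819e-01  9.242e-01  3.700e-03]
 [ 9.242e-01  3.819e-01  1.000e-04]
 [-1.300e-03  3.500e-03 -1.000e+00]]
j [-0.78  0.16  1.84  0.    1.13 -1.17]
yaw tool x 112.45 pitch x-elev -0.07 yelev 0.2
[282.98756677 296.37514762]
[277.30125516 264.66897835]
(165, 316) [ 0.5053 -0.4155  0.    ]
(378, 308) [ 0.4559 -0.2963  0.    ]
(165, 268) [ 0.4919 -0.419   0.026 ]
(378, 260) [ 0.4422 -0.3002  0.026 ]
(344, 362) [ 0.4519 -0.2942  0.026 ]
(356, 401) [ 0.4313 -0.2998  0.026 ]
```

```bash
python3 - <<'E'
from h import *
s=pickle.load(open("scene2.pkl","rb"));
p=np.array([.4684,-.3553,.079]);y=np.array([.927,.375,0])
for w in(.0,.0275,.035):
  for dz in(0,.005,.01,.03): print(w,dz,((proj(s,p+y*w+[0,0,dz])-[100,150])*4).round())
E
python3 - <<'E'
import cv2
for n in("scene",):
    a=cv2.imread("pics/scene1.png"); cv2.imwrite("pics/s1zz.png",cv2.resize(a[60:210,100:250],None,fx=4,fy=4,interpolation=2))
E
python3 -c "
import pickle,cv2
a=pickle.load(open('scene2.pkl','rb'))['color'][:,:,::-1]
cv2.imwrite('pics/s2zz.png',cv2.resize(a[190:250,130:210],None,fx=10,fy=10,interpolation=0))"
```

```text
0.0 0 [263. 191.]
0.0 0.005 [262. 183.]
0.0 0.01 [261. 176.]
0.0 0.03 [255. 146.]
0.0275 0 [255. 214.]
0.0275 0.005 [254. 206.]
0.0275 0.01 [252. 199.]
0.0275 0.03 [247. 169.]
0.035 0 [253. 220.]
0.035 0.005 [252. 213.]
0.035 0.01 [250. 205.]
0.035 0.03 [245. 175.]
```

View pics/s1zz.png

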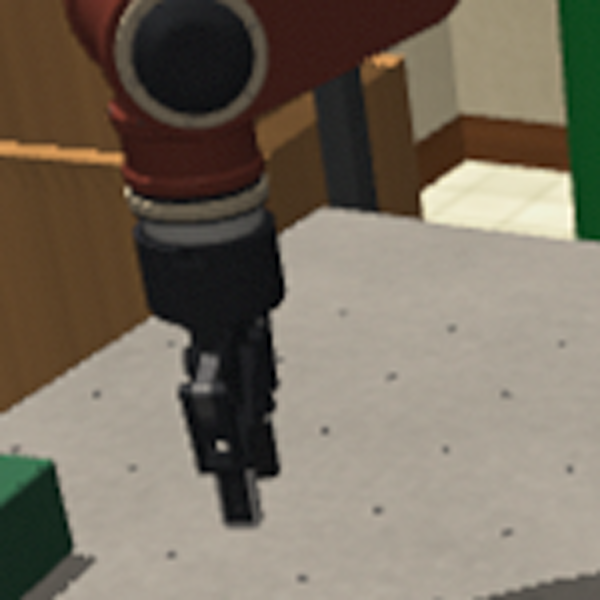

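View pics/s2zz.png

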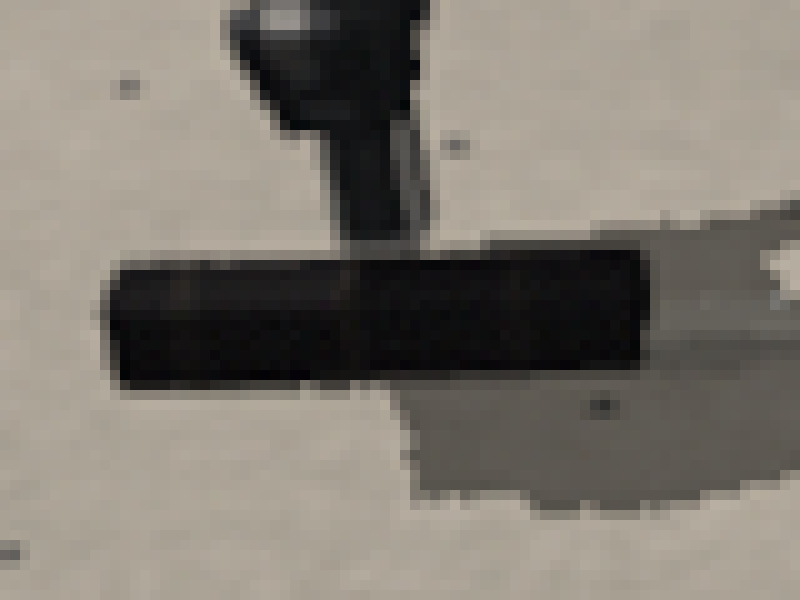

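```bash
python3 - <<'E'
from h import *
s=pickle.load(open("scene2.pkl","rb"));f=pickle.load(open("top2.pkl","rb"))
for z in(0,.01,.02,.03,.04):print(z,onz(s,(168.2,214.2),z).round(4))
# handle rear edge
print((proj(s,[.4667,-.356,.0])),proj(f,[.4667,-.356,.026]))
# shadow of something with known height: lid corner / light direction: use rod? 
# chamber check: base plate corner project
for X in([.618,.001,.008],[.468,.001,.008],[.468,.271,.008],[.618,.271,.008]):print(proj(s,X).round(1),proj(f,X).round(1))
E
```

```text
0 [ 0.4232 -0.3904  0.    ]
0.01 [ 0.4371 -0.3801  0.01  ]
0.02 [ 0.4511 -0.3698  0.02  ]
0.03 [ 0.465  -0.3595  0.03  ]
0.04 [ 0.479  -0.3492  0.04  ]
[170.93024857 225.11616216] [504.65224201 283.77315013]
[283.  288.6] [336.5 214.4]
[306.8 249. ] [336.4 282.7]
[425.1 271.8] [210.3 281.7]
[413.5 316.8] [212.9 213.1]
```

The shut fingertip shows at scene pixel (168,214). At the reported x and y that ray sits at z ≈ 0.03, so the fingers closed above the handle even though the state says z = 0.003. I'll check this offset against the start picture.

```bash
python3 - <<'E'
from h import *
s=pickle.load(open("scene0.pkl","rb"))
im=s["color"][:,:,::-1]; cv2.imwrite("pics/s0g.png",cv2.resize(im[0:100,70:180],None,fx=6,fy=6,interpolation=2))
p=np.array([.2448,-.5743,.1982]);y=np.array([.392,-.92,0])
for w in(-.0425,.0425,-.057,.057):
  for dz in(0,.013,.03,.043): print(w,dz,((proj(s,p+y*w+[0,0,dz])-[70,0])*6).round())
E
```

```text
-0.0425 0 [473. 647.]
-0.0425 0.013 [468. 619.]
-0.0425 0.03 [461. 582.]
-0.0425 0.043 [456. 553.]
0.0425 0 [281. 652.]
0.0425 0.013 [275. 624.]
0.0425 0.03 [267. 587.]
0.0425 0.043 [261. 558.]
-0.057 0 [505. 646.]
-0.057 0.013 [501. 618.]
-0.057 0.03 [494. 581.]
-0.057 0.043 [489. 552.]
0.057 0 [248. 653.]
0.057 0.013 [242. 625.]
0.057 0.03 [234. 587.]
0.057 0.043 [227. 559.]
```

View pics/s0g.png

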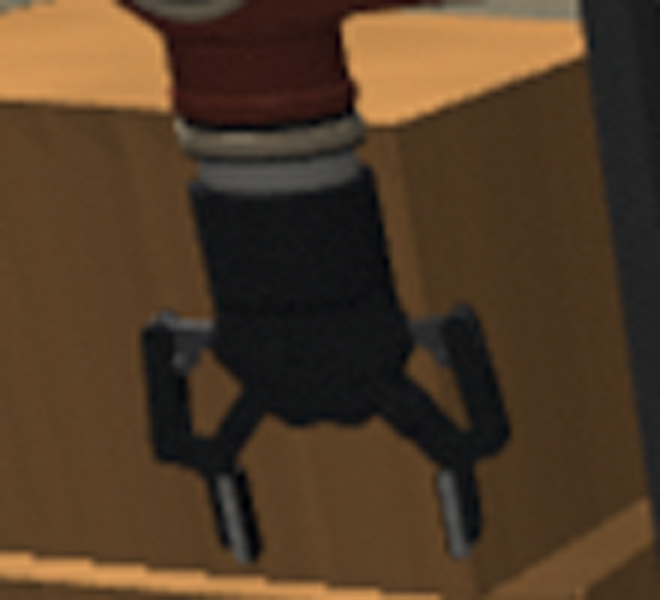

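The start picture gives the same result: the real fingertips sit about 30 mm behind the reported TCP. I'll subtract 30 mm along the tool from here on. So I open, go about 28 mm lower while watching the force, and close again.

Call:
{"name": "move_arm", "arguments": {
  "rows": [
    {"tx": 0,"ty": 0,"tz": 0,"ax": 0,"ay": 0,"az": 0,"jaw": 90},
    {"tx": 0,"ty": 0,"tz": 0,"ax": 0,"ay": 0,"az": 0,"jaw": 90},
    {"tx": 0,"ty": 0,"tz": 0,"ax": 0,"ay": 0,"az": 0,"jaw": 90},
    {"tx": 0.001,"ty": 0,"tz": 0.008,"ax": 0,"ay": 0,"az": 0,"jaw": 90},
    {"tx": 0,"ty": 0,"tz": 0,"ax": 0,"ay": 0,"az": 0,"jaw": 90}
  ]
}}

```text
time: 5.0
tool_pos: [0.4664, -0.355, -0.0055]
tool_rot: [0.002, 0.556, 0.831, 0.001]
contact_force: [0.0, 0.2, -0.1]
gripper_width: 0.649
```

```bash
python3 st.py 0.4667 -0.3547 -0.025
```

```text
t 5.0 p [ 0.4664 -0.355  -0.0055] F [ 0.   0.2 -0.1] w 0.649
[[-3.819e-01  9.242e-01  4.100e-03]
 [ 9.242e-01  3.819e-01 -2.000e-04]
 [-1.800e-03  3.700e-03 -1.000e+00]]
j [-0.78  0.17  1.85  0.    1.12 -1.17]
yaw tool x 112.45 pitch x-elev -0.1 yelev 0.21
to goal in tool [0.0002 0.0003 0.0195]
```

Call:
{"name": "move_arm", "arguments": {
  "rows": [
    {"tx": 0,"ty": 0,"tz": 0.007,"ax": 0,"ay": 0.1,"az": 0,"jaw": 90},
    {"tx": 0,"ty": 0,"tz": 0.006,"ax": 0,"ay": 0,"az": 0,"jaw": 90},
    {"tx": 0,"ty": 0,"tz": 0.005,"ax": 0,"ay": 0,"az": 0,"jaw": 90},
    {"tx": 0,"ty": 0,"tz": 0,"ax": 0,"ay": 0,"az": 0,"jaw": 90}
  ]
}}

```text
time: 5.4
tool_pos: [0.4659, -0.3545, -0.0261]
tool_rot: [0.0, 0.556, 0.831, 0.002]
contact_force: [-0.2, -0.2, 1.2]
gripper_width: 0.648
```

```bash
python3 st.py 0.4667 -0.3547 -0.025
```

```text
t 5.4 p [ 0.4659 -0.3545 -0.0261] F [-0.2 -0.2  1.2] w 0.648
[[-0.3819  0.9242  0.0022]
 [ 0.9242  0.3819  0.0027]
 [ 0.0017  0.003  -1.    ]]
j [-0.78  0.2   1.85  0.    1.08 -1.17]
yaw tool x 112.45 pitch x-elev 0.1 yelev 0.17
to goal in tool [-0.0005  0.0006 -0.0011]
```

Call:
{"name": "move_arm", "arguments": {
  "rows": [
    {"tx": 0,"ty": 0,"tz": 0,"ax": 0,"ay": 0,"az": 0,"jaw": 255},
    {"tx": 0,"ty": 0,"tz": 0,"ax": 0,"ay": 0,"az": 0,"jaw": 255},
    {"tx": 0,"ty": 0,"tz": 0,"ax": 0,"ay": 0,"az": 0,"jaw": 255},
    {"tx": 0,"ty": 0,"tz": 0,"ax": 0,"ay": 0,"az": 0,"jaw": 255}
  ]
}}

```text
time: 5.8
tool_pos: [0.4661, -0.3545, -0.0261]
tool_rot: [0.0, 0.556, 0.831, 0.002]
contact_force: [-1.0, -0.4, -2.7]
gripper_width: 0.266
```

```bash
python3 st.py 0.4667 -0.3547 -0.025
```

```text
t 5.8 p [ 0.4661 -0.3545 -0.0261] F [-1.  -0.4 -2.7] w 0.266
[[-0.3819  0.9242  0.0024]
 [ 0.9242  0.3818  0.0026]
 [ 0.0015  0.0032 -1.    ]]
j [-0.78  0.2   1.85  0.    1.08 -1.17]
yaw tool x 112.45 pitch x-elev 0.09 yelev 0.19
to goal in tool [-0.0004  0.0005 -0.0011]
```

The jaws hold at 0.266, about 23 mm, which matches the 24 mm handle. Lift it.

Call:
{"name": "move_arm", "arguments": {
  "rows": [
    {"tx": 0,"ty": 0,"tz": -0.02,"ax": 0,"ay": 0,"az": 0,"jaw": 255},
    {"tx": 0,"ty": 0,"tz": -0.03,"ax": 0,"ay": 0,"az": 0,"jaw": 255},
    {"tx": 0,"ty": 0,"tz": -0.03,"ax": 0,"ay": 0,"az": 0,"jaw": 255},
    {"tx": 0,"ty": 0,"tz": -0.03,"ax": 0,"ay": 0,"az": 0,"jaw": 255},
    {"tx": 0,"ty": 0,"tz": -0.03,"ax": 0,"ay": 0,"az": 0,"jaw": 255},
    {"tx": 0,"ty": 0,"tz": 0,"ax": 0,"ay": 0,"az": 0,"jaw": 255}
  ]
}}

```text
time: 6.4
tool_pos: [0.4619, -0.3519, 0.1117]
tool_rot: [-0.005, 0.556, 0.831, 0.002]
contact_force: [0.9, -1.4, -3.6]
gripper_width: 0.264
```

```bash
python3 st.py 0.541 -0.186 0.10;  python3 - <<'E'
from h import *
from plant import manip
f=manip.grab_frame("scene"); pickle.dump(f,open("scene3.pkl","wb"))
im=f["color"][:,:,::-1]; cv2.imwrite("pics/scene3z.png",cv2.resize(im[100:300,100:350],None,fx=3,fy=3,interpolation=2))
E
```

```text
t 6.4 p [ 0.4619 -0.3519  0.1117] F [ 0.9 -1.4 -3.6] w 0.264
[[-0.3821  0.9241 -0.0065]
 [ 0.924   0.3822  0.0092]
 [ 0.011  -0.0025 -0.9999]]
j [-0.78  0.03  1.79  0.    1.34 -1.17]
yaw tool x 112.47 pitch x-elev 0.63 yelev -0.14
to goal in tool [0.1229 0.1365 0.0127]
```

View pics/scene3z.png

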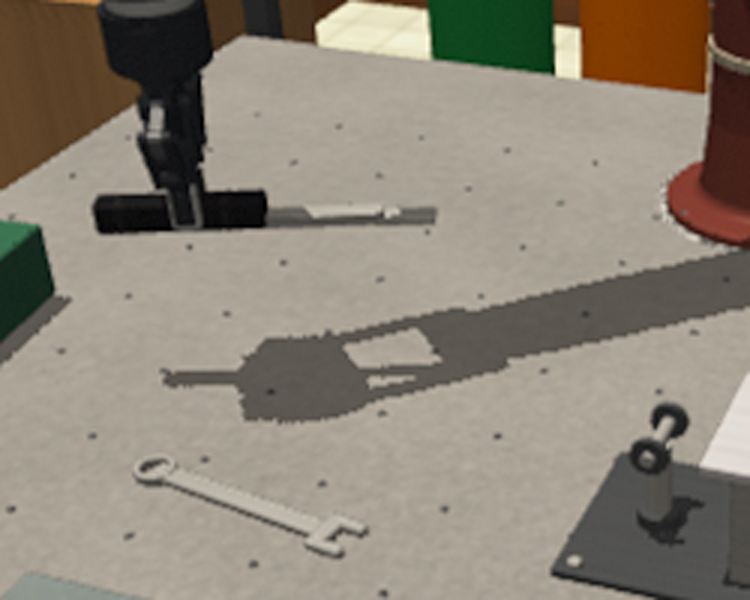

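The bar is held level, so I'll turn it to yaw 90° and bring it in front of the stand.

Call:
{"name": "move_arm", "arguments": {
  "rows": [
    {"tx": 0,"ty": 0,"tz": 0,"ax": 0,"ay": 0,"az": 7,"jaw": 255},
    {"tx": 0,"ty": 0,"tz": 0,"ax": 0,"ay": 0,"az": 7,"jaw": 255},
    {"tx": 0,"ty": 0,"tz": 0,"ax": 0,"ay": 0,"az": 7,"jaw": 255},
    {"tx": 0.03,"ty": 0.016,"tz": 0,"ax": 0,"ay": -0.6,"az": 0,"jaw": 255},
    {"tx": 0.03,"ty": 0.016,"tz": 0,"ax": 0,"ay": 0,"az": 0,"jaw": 255},
    {"tx": 0.03,"ty": 0.016,"tz": 0,"ax": 0,"ay": 0,"az": 0,"jaw": 255},
    {"tx": 0.03,"ty": 0.016,"tz": 0,"ax": 0,"ay": 0,"az": 0,"jaw": 255},
    {"tx": 0,"ty": 0,"tz": 0,"ax": 0,"ay": 0,"az": 0,"jaw": 255}
  ]
}}

```text
time: 7.25
tool_pos: [0.5122, -0.2185, 0.0823]
tool_rot: [-0.022, 0.705, 0.709, -0.006]
contact_force: [-0.2, -0.6, -4.0]
gripper_width: 0.263
```

```bash
python3 st.py 0.543 -0.175 0.10
```

```text
t 7.25 p [ 0.5122 -0.2185  0.0823] F [-0.2 -0.6 -4. ] w 0.263
[[-0.0055  0.9992 -0.0394]
 [ 0.9997  0.0064  0.0221]
 [ 0.0223 -0.0392 -0.999 ]]
j [-0.54  0.03  1.84 -0.    1.32 -0.54]
yaw tool x 90.32 pitch x-elev 1.28 yelev -2.25
to goal in tool [ 0.0437  0.0304 -0.018 ]
```

Call:
{"name": "move_arm", "arguments": {
  "rows": [
    {"tx": 0.02,"ty": 0.015,"tz": -0.012,"ax": -2.2,"ay": -1.3,"az": 0.3,"jaw": 255},
    {"tx": 0.02,"ty": 0.015,"tz": -0.005,"ax": 0,"ay": 0,"az": 0,"jaw": 255},
    {"tx": 0,"ty": 0,"tz": 0,"ax": 0,"ay": 0,"az": 0,"jaw": 255}
  ]
}}

```text
time: 7.55
tool_pos: [0.5377, -0.1751, 0.0891]
tool_rot: [-0.006, 0.707, 0.708, -0.004]
contact_force: [-0.1, -0.4, -3.2]
gripper_width: 0.271
```

```bash
python3 st.py 0.543 -0.175 0.10
```

```text
t 7.55 p [ 0.5377 -0.1751  0.0891] F [-0.1 -0.4 -3.2] w 0.271
[[-0.0015  0.9999 -0.0139]
 [ 1.      0.0015  0.0039]
 [ 0.0039 -0.0139 -0.9999]]
j [-0.45  0.02  1.84 -0.    1.3  -0.45]
yaw tool x 90.08 pitch x-elev 0.23 yelev -0.79
to goal in tool [ 0.0002  0.0052 -0.0109]
```

```bash
python3 - <<'E'
from h import *
from plant import manip
f=manip.grab_frame("scene"); pickle.dump(f,open("scene4.pkl","wb"))
im=f["color"][:,:,::-1]; cv2.imwrite("pics/scene4z.png",cv2.resize(im[170:320,220:420],None,fx=4,fy=4,interpolation=2))
t=manip.grab_frame("top"); pickle.dump(t,open("top4.pkl","wb"))
im=t["color"][:,:,::-1]; cv2.imwrite("pics/top4z.png",cv2.resize(im[190:310,270:430],None,fx=5,fy=5,interpolation=2))
X=[.5377,.015,.118]; print((proj(f,X)-[220,170])*4,(proj(t,X)-[270,190])*5)
E
python3 st.py
```

```text
[326.95286307 219.79418801] [310.72408567 259.68454367]
t 7.65 p [ 0.5362 -0.1766  0.0885] F [-0.3 -0.5 -3.2] w 0.267
[[ 1.000e-04  9.999e-01 -1.610e-02]
 [ 1.000e+00 -1.000e-04  3.600e-03]
 [ 3.600e-03 -1.610e-02 -9.999e-01]]
j [-0.45  0.02  1.84 -0.    1.3  -0.45]
yaw tool x 89.99 pitch x-elev 0.21 yelev -0.92
```

View pics/scene4z.png

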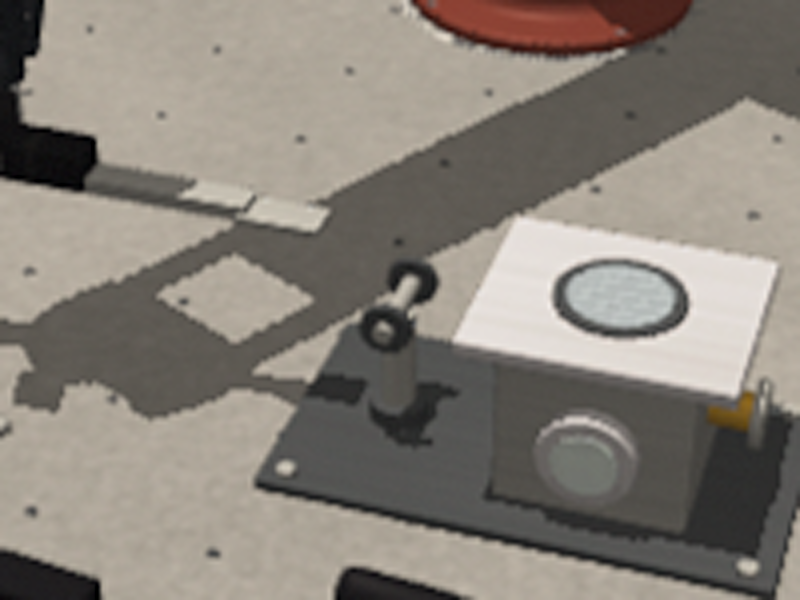

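View pics/top4z.png

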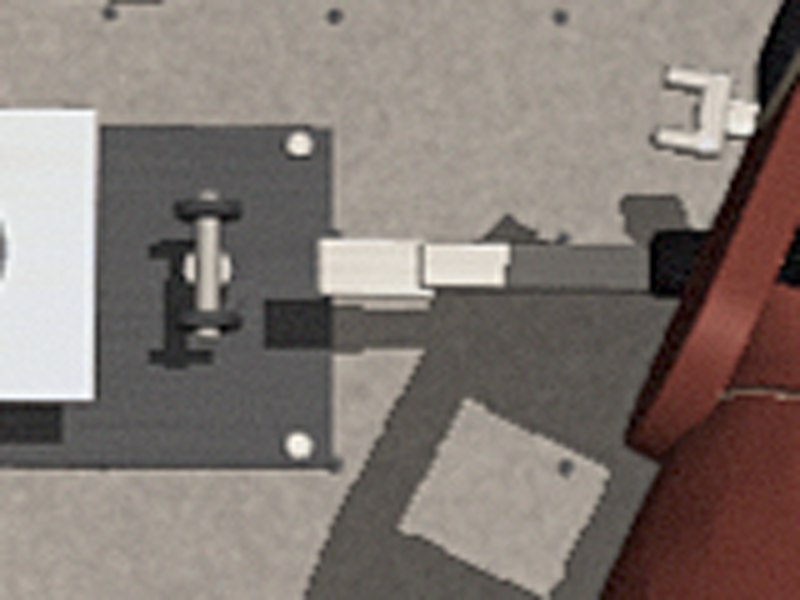

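```bash
python3 - <<'E'
from h import *
t=pickle.load(open("top4.pkl","rb"));s=pickle.load(open("scene4.pkl","rb"))
T=lambda a,b:((a+.5)/5+270-.5,(b+.5)/5+190-.5)
S=lambda a,b:((a+.5)/4+220-.5,(b+.5)/4+170-.5)
def tri(a,b):
    c1,d1=ray(t,T(*a));c2,d2=ray(s,S(*b)); d1/=np.linalg.norm(d1);d2/=np.linalg.norm(d2)
    A=np.c_[d1,-d2]; k=np.linalg.lstsq(A,c2-c1,rcond=None)[0]; p=c1+k[0]*d1;q=c2+k[1]*d2; return ((p+q)/2).round(4),np.linalg.norm(p-q).round(4)
print("tip +x corner",tri((319,240),(318,218)),tri((319,240),(319,234)))
print("tip -x corner",tri((318,297),(329,205)))
print("tip top @.12",onz(t,T(319,268),.119),"tip scene",onz(s,S(324,212),.119))
print("lid -x corner",tri((95,401),(517,214)),"lid +x",tri((97,110),(453,346)))
print("collars",tri((208,208),(386,328)),tri((208,322),(412,284)))
print("collar top",onz(t,T(208,208),.085),onz(t,T(208,322),.085)); print("scene",onz(s,S(386,328),.08),onz(s,S(412,284),.08))
E
```

```text
tip +x corner (array([0.5455, 0.0125, 0.1241]), np.float64(0.0006)) (array([0.5468, 0.0127, 0.1154]), np.float64(0.0007))
tip -x corner (array([0.5238, 0.0117, 0.1189]), np.float64(0.0025))
tip top @.12 [0.53500954 0.01254632 0.119     ] tip scene [0.53144583 0.01034355 0.119     ]
lid -x corner (array([0.4827, 0.101 , 0.1068]), np.float64(0.0001)) lid +x (array([0.602 , 0.1018, 0.1026]), np.float64(0.0003))
collars (array([0.5665, 0.0562, 0.0792]), np.float64(0.0007)) (array([0.5196, 0.0555, 0.076 ]), np.float64(0.0012))
collar top [0.56528063 0.05655185 0.085     ] [0.51810818 0.05617443 0.085     ]
scene [0.56765659 0.05623077 0.08      ] [0.52540447 0.0566811  0.08      ]
```

The bar tip is at about (0.535, 0.012), the rod's middle at about (0.5425, 0.056), and the lip at y ≈ 0.1015. I'll shift +7 mm in x and lower to insertion height, with the bar's underside about 4 mm above the rod.

Call:
{"name": "move_arm", "arguments": {
  "rows": [
    {"tx": 0.008,"ty": 0.007,"tz": 0.01,"ax": -0.9,"ay": -0.2,"az": 0,"jaw": 255},
    {"tx": 0.002,"ty": 0,"tz": 0.01,"ax": 0,"ay": 0,"az": 0,"jaw": 255},
    {"tx": 0,"ty": 0,"tz": 0,"ax": 0,"ay": 0,"az": 0,"jaw": 255}
  ]
}}

```text
time: 7.95
tool_pos: [0.5396, -0.1685, 0.0638]
tool_rot: [-0.002, 0.708, 0.706, -0.002]
contact_force: [-0.6, 0.1, -3.4]
gripper_width: 0.266
```

```bash
python3 st.py 0.543 -0.165 0.064
```

```text
t 7.95 p [ 0.5396 -0.1685  0.0638] F [-0.6  0.1 -3.4] w 0.266
[[ 2.8e-03  1.0e+00 -6.4e-03]
 [ 1.0e+00 -2.8e-03  5.0e-04]
 [ 5.0e-04 -6.4e-03 -1.0e+00]]
j [-0.43  0.04  1.86 -0.    1.25 -0.43]
yaw tool x 89.84 pitch x-elev 0.03 yelev -0.36
to goal in tool [ 0.0035  0.0034 -0.0003]
```

Call:
{"name": "move_arm", "arguments": {
  "rows": [
    {"tx": 0.01,"ty": 0.003,"tz": -0.001,"ax": -0.3,"ay": 0,"az": -0.1,"jaw": 255},
    {"tx": 0.01,"ty": 0.001,"tz": -0.001,"ax": 0,"ay": 0,"az": 0,"jaw": 255},
    {"tx": 0,"ty": 0,"tz": 0,"ax": 0,"ay": 0,"az": 0,"jaw": 255}
  ]
}}

```text
time: 8.25
tool_pos: [0.5427, -0.1484, 0.065]
tool_rot: [-0.001, 0.708, 0.706, -0.001]
contact_force: [0.1, -1.2, -3.9]
gripper_width: 0.266
```

```bash
python3 st.py 0.543 -0.0745 0.064;python3 - <<'E'
from h import *
from plant import manip
f=manip.grab_frame("scene"); pickle.dump(f,open("scene5.pkl","wb"))
im=f["color"][:,:,::-1]; cv2.imwrite("pics/scene5z.png",cv2.resize(im[200:300,260:400],None,fx=5,fy=5,interpolation=2))
E
```

```text
t 8.25 p [ 0.5427 -0.1484  0.065 ] F [ 0.1 -1.2 -3.9] w 0.266
[[ 0.0034  1.     -0.0031]
 [ 1.     -0.0034  0.0011]
 [ 0.0011 -0.0031 -1.    ]]
j [-0.4   0.03  1.87 -0.    1.24 -0.4 ]
yaw tool x 89.8 pitch x-elev 0.06 yelev -0.18
to goal in tool [0.0739 0.0001 0.0011]
```

View pics/scene5z.png

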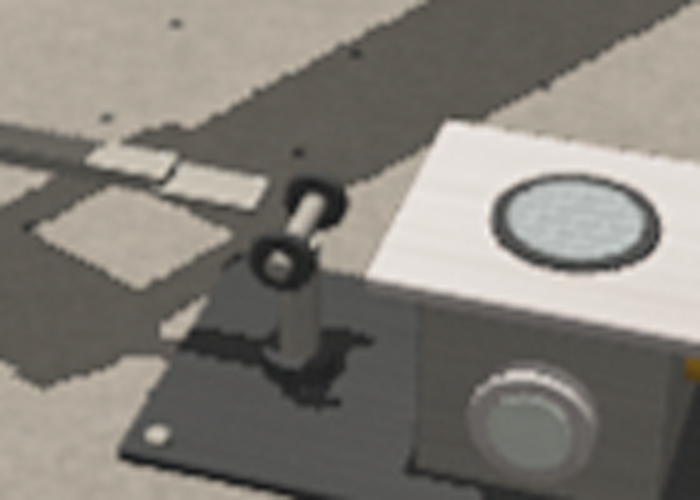

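```bash
python3 - <<'E'
from h import *
s=pickle.load(open("scene5.pkl","rb"))
for X in([.5427-.011,.0405,.096],[.5427+.011,.0405,.096],[.5427+.011,.0405,.091],[.5425,.056,.085],[.543,.1015,.098],[.543,.1015,.108]):print(X,((proj(s,X)-[260,200])*5+2).round(1))
E
```

```text
[0.5317, 0.0405, 0.096] [273.9 174.4]
[0.5537, 0.0405, 0.096] [256.9 202.5]
[0.5537, 0.0405, 0.091] [257.  212.6]
[0.5425, 0.056, 0.085] [301.2 216.8]
[0.543, 0.1015, 0.098] [407.5 211.1]
[0.543, 0.1015, 0.108] [408.2 190.7]
```

The picture agrees with the predicted tip corners to about 1 mm. I'll advance over the rod.

Call:
{"name": "move_arm", "arguments": {
  "rows": [
    {"tx": 0.012,"ty": 0,"tz": 0,"ax": -0.2,"ay": 0,"az": -0.2,"jaw": 255},
    {"tx": 0.012,"ty": 0,"tz": -0.001,"ax": 0,"ay": 0,"az": 0,"jaw": 255},
    {"tx": 0.012,"ty": 0,"tz": -0.001,"ax": 0,"ay": 0,"az": 0,"jaw": 255},
    {"tx": 0,"ty": 0,"tz": 0,"ax": 0,"ay": 0,"az": 0,"jaw": 255}
  ]
}}

```text
time: 8.7
tool_pos: [0.5435, -0.1098, 0.0686]
tool_rot: [0.001, 0.707, 0.707, 0.001]
contact_force: [-0.5, 0.4, -4.2]
gripper_width: 0.265
```

```bash
python3 st.py 0.543 -0.0745 0.063
```

```text
t 8.7 p [ 0.5435 -0.1098  0.0686] F [-0.5  0.4 -4.2] w 0.265
[[-7.e-04  1.e+00  3.e-03]
 [ 1.e+00  7.e-04  0.e+00]
 [ 0.e+00  3.e-03 -1.e+00]]
j [-0.33  0.    1.89  0.    1.24 -0.34]
yaw tool x 90.04 pitch x-elev 0.0 yelev 0.17
to goal in tool [ 0.0353 -0.0005  0.0056]
```

Call:
{"name": "move_arm", "arguments": {
  "rows": [
    {"tx": 0,"ty": 0,"tz": 0.005,"ax": 0.2,"ay": 0,"az": 0,"jaw": 255},
    {"tx": 0,"ty": 0,"tz": 0,"ax": 0,"ay": 0,"az": 0,"jaw": 255}
  ]
}}

```text
time: 8.9
tool_pos: [0.5437, -0.1092, 0.0636]
tool_rot: [0.0, 0.706, 0.708, -0.0]
contact_force: [0.6, -0.4, -3.2]
gripper_width: 0.268
```

```bash
python3 st.py 0.543 -0.0745 0.063;python3 - <<'E'
from h import *
from plant import manip
f=manip.grab_frame("scene"); pickle.dump(f,open("scene6.pkl","wb"))
im=f["color"][:,:,::-1]; cv2.imwrite("pics/scene6z.png",cv2.resize(im[200:300,260:400],None,fx=5,fy=5,interpolation=2))
E
```

```text
t 8.9 p [ 0.5437 -0.1092  0.0636] F [ 0.6 -0.4 -3.2] w 0.268
[[-2.3e-03  1.0e+00 -3.0e-04]
 [ 1.0e+00  2.3e-03 -8.0e-04]
 [-8.0e-04 -3.0e-04 -1.0e+00]]
j [-0.33  0.01  1.89 -0.    1.24 -0.33]
yaw tool x 90.13 pitch x-elev -0.04 yelev -0.02
to goal in tool [ 0.0347 -0.0006  0.0005]
```

View pics/scene6z.png

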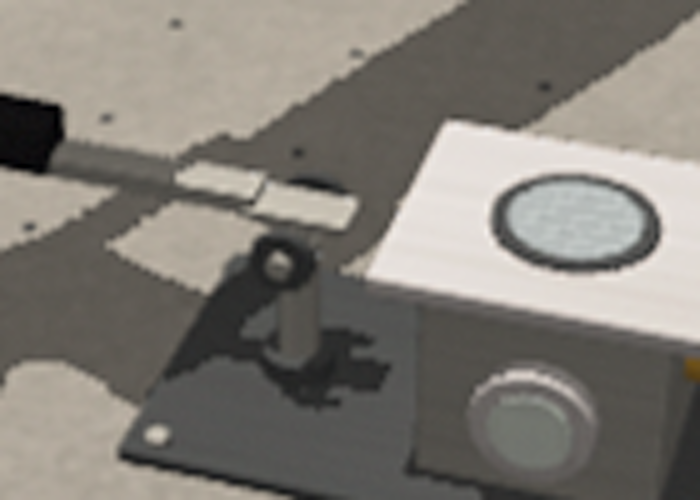

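```bash
python3 - <<'E'
from h import *
s=pickle.load(open("scene6.pkl","rb"))
def onx(uv,x):
    c,d=ray(s,uv); return c+d*(x-c[0])/d[0]
S=lambda a,b:((a+.5)/5+260-.5,(b+.5)/5+200-.5)
for dx in(0,.003): print("tip bottom +x",onx(S(350,230),.5547+dx),"top +x",onx(S(352,222),.5547+dx),"top -x",onx(S(360,195),.5327+dx),"lid +x corner bottom",onx(S(366,280),.603+dx), "top",onx(S(368,273),.603+dx),"collar centre",onx(S(281,264),.5685+dx))
E
```

```text
tip bottom +x [0.5547     0.08074832 0.09179864] top +x [0.5547     0.08152164 0.09591132] top -x [0.5327     0.07828503 0.09438328] lid +x corner bottom [0.603      0.10176707 0.10458335] top [0.603      0.10249756 0.10807925] collar centre [0.5685     0.05581612 0.07853915]
tip bottom +x [0.5577     0.08162714 0.09396003] top +x [0.5577     0.08239769 0.09805799] top -x [0.5357     0.07914996 0.09648037] lid +x corner bottom [0.606      0.1026198  0.10682835] top [0.606      0.10334751 0.11031097] collar centre [0.5715     0.05680038 0.08078497]
```

Call:
{"name": "move_arm", "arguments": {
  "rows": [
    {"tx": 0.008,"ty": 0,"tz": 0.002,"ax": 0,"ay": 0,"az": 0.1,"jaw": 255},
    {"tx": 0.008,"ty": 0,"tz": 0.0005,"ax": 0,"ay": 0,"az": 0,"jaw": 255},
    {"tx": 0,"ty": 0,"tz": 0,"ax": 0,"ay": 0,"az": 0,"jaw": 255}
  ]
}}

```text
time: 9.25
tool_pos: [0.5439, -0.0928, 0.061]
tool_rot: [0.0, 0.708, 0.707, -0.0]
contact_force: [0.1, -0.5, -3.9]
gripper_width: 0.268
```

```bash
python3 st.py 0.543 -0.0745 0.062
```

```text
t 9.25 p [ 0.5439 -0.0928  0.061 ] F [ 0.1 -0.5 -3.9] w 0.268
[[ 1.6e-03  1.0e+00  1.0e-04]
 [ 1.0e+00 -1.6e-03 -6.0e-04]
 [-6.0e-04  1.0e-04 -1.0e+00]]
j [-0.3   0.01  1.9  -0.    1.23 -0.3 ]
yaw tool x 89.91 pitch x-elev -0.03 yelev 0.0
to goal in tool [ 0.0183 -0.0009 -0.001 ]
```

Level, 0.061, no contact. Continue under the lip.

Call:
{"name": "move_arm", "arguments": {
  "rows": [
    {"tx": 0.008,"ty": -0.001,"tz": -0.0005,"ax": 0,"ay": 0,"az": 0,"jaw": 255},
    {"tx": 0,"ty": 0,"tz": 0,"ax": 0,"ay": 0,"az": 0,"jaw": 255}
  ]
}}

```text
time: 9.45
tool_pos: [0.5428, -0.084, 0.0615]
tool_rot: [0.0, 0.708, 0.707, -0.0]
contact_force: [-0.2, -0.4, -3.4]
gripper_width: 0.265
```

Call:
{"name": "move_arm", "arguments": {
  "rows": [
    {"tx": 0.008,"ty": 0,"tz": 0,"ax": 0,"ay": 0,"az": 0,"jaw": 255},
    {"tx": 0,"ty": 0,"tz": 0,"ax": 0,"ay": 0,"az": 0,"jaw": 255}
  ]
}}

```text
time: 9.65
tool_pos: [0.5428, -0.0752, 0.0616]
tool_rot: [0.0, 0.708, 0.707, -0.0]
contact_force: [-0.0, -0.9, -3.3]
gripper_width: 0.267
```

```bash
python3 st.py 0.543 -0.0745 0.060;python3 - <<'E'
from h import *
from plant import manip
f=manip.grab_frame("scene"); pickle.dump(f,open("scene7.pkl","wb"))
im=f["color"][:,:,::-1]; cv2.imwrite("pics/scene7z.png",cv2.resize(im[200:300,260:400],None,fx=5,fy=5,interpolation=2))
f=manip.grab_frame("top"); pickle.dump(f,open("top7.pkl","wb"))
im=f["color"][:,:,::-1]; cv2.imwrite("pics/top7z.png",cv2.resize(im[190:310,230:390],None,fx=5,fy=5,interpolation=2))
E
```

```text
t 9.65 p [ 0.5428 -0.0752  0.0616] F [-0.  -0.9 -3.3] w 0.267
[[ 1.4e-03  1.0e+00  1.0e-04]
 [ 1.0e+00 -1.4e-03 -6.0e-04]
 [-6.0e-04  1.0e-04 -1.0e+00]]
j [-0.27 -0.    1.91 -0.    1.23 -0.27]
yaw tool x 89.92 pitch x-elev -0.03 yelev 0.01
to goal in tool [0.0007 0.0002 0.0016]
```

View pics/scene7z.png

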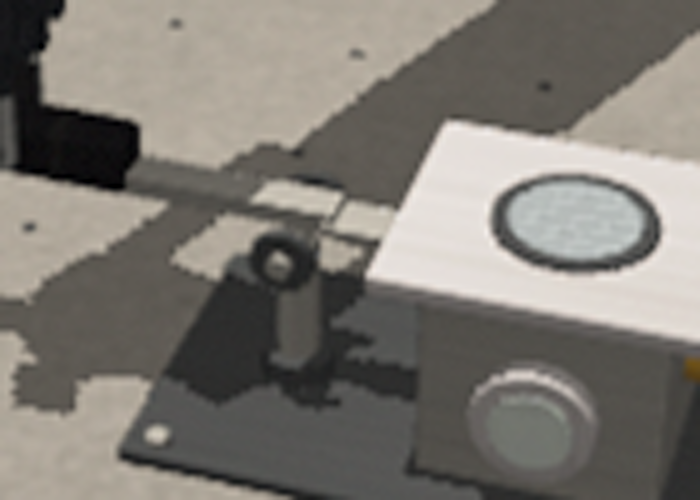

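View pics/top7z.png

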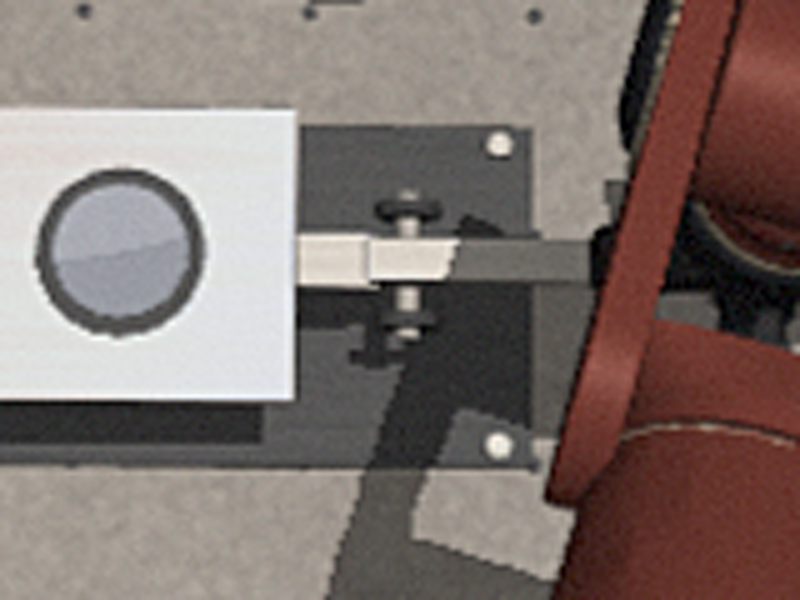

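The bar lies between the collars, with the blade under the lip by about 10 mm and the rod at cols 400–415 of the top crop. I'll advance 2 mm, set it on the rod, and start levering in small steps about the rod.

Call:
{"name": "move_arm", "arguments": {
  "rows": [
    {"tx": 0.002,"ty": 0,"tz": 0.002,"ax": 0,"ay": 0,"az": 0,"jaw": 255},
    {"tx": 0,"ty": 0,"tz": 0,"ax": 0,"ay": 0,"az": 0,"jaw": 255}
  ]
}}

```text
time: 9.95
tool_pos: [0.5432, -0.0741, 0.0598]
tool_rot: [0.001, 0.708, 0.706, -0.0]
contact_force: [0.4, -0.2, -2.5]
gripper_width: 0.265
```

```bash
python3 st.py 0.543 -0.0745 0.059
```

```text
t 9.95 p [ 0.5432 -0.0741  0.0598] F [ 0.4 -0.2 -2.5] w 0.265
[[ 1.9e-03  1.0e+00  9.0e-04]
 [ 1.0e+00 -1.9e-03 -1.5e-03]
 [-1.4e-03  9.0e-04 -1.0e+00]]
j [-0.27 -0.    1.91 -0.    1.23 -0.27]
yaw tool x 89.89 pitch x-elev -0.08 yelev 0.05
to goal in tool [-0.0004 -0.0002  0.0008]
```

Call:
{"name": "move_arm", "arguments": {
  "rows": [
    {"tx": 0.001,"ty": 0,"tz": 0.008,"ax": 0,"ay": 3,"az": 0,"jaw": 255},
    {"tx": 0.0015,"ty": 0,"tz": 0.0065,"ax": 0,"ay": 3,"az": 0,"jaw": 255},
    {"tx": 0,"ty": 0,"tz": 0,"ax": 0,"ay": 0,"az": 0,"jaw": 255}
  ]
}}

```text
time: 10.25
tool_pos: [0.544, -0.0712, 0.0457]
tool_rot: [-0.036, 0.707, 0.706, 0.038]
contact_force: [-0.5, -0.0, -3.4]
gripper_width: 0.262
```

```bash
cat > lev.py <<'E'
# expected TCP for bar pivoting at the rod (tool-rigid offset)
import numpy as np
from plant import manip
from scipy.spatial.transform import Rotation as Ro
s=manip.state();q=s["tool_rot"];R=Ro.from_quat([q[1],q[2],q[3],q[0]]).as_matrix()
th=np.arcsin(R[2,0]);d=s["tool_pos"]-np.array([.543,.056,.085])
print("theta",np.degrees(th).round(2),"pos rel rod in tool frame",(R.T@d).round(4),"F",s["contact_force"].round(1),"t",s["time"])
E
python3 lev.py; python3 st.py
```

```text
theta 6.07 pos rel rod in tool frame [-0.1306  0.001   0.0257] F [-0.5 -0.  -3.4] t 10.25
t 10.25 p [ 0.544  -0.0712  0.0457] F [-0.5 -0.  -3.4] w 0.262
[[ 0.001   1.      0.0027]
 [ 0.9944 -0.0013  0.1057]
 [ 0.1057  0.0026 -0.9944]]
j [-0.32  0.03  1.91  0.11  1.24 -0.36]
yaw tool x 89.94 pitch x-elev 6.07 yelev 0.15
```

```bash
python3 - <<'E'
from h import *
from plant import manip
f=manip.grab_frame("scene"); pickle.dump(f,open("scene8.pkl","wb"))
im=f["color"][:,:,::-1]; cv2.imwrite("pics/scene8z.png",cv2.resize(im[190:290,230:370],None,fx=5,fy=5,interpolation=2))
E
```

```text
(no output)
```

View pics/scene8z.png

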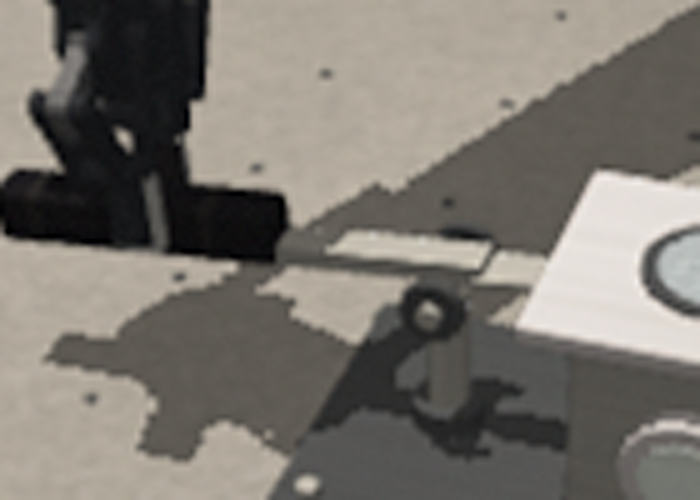

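The bar pivots over the rod as intended, with the tip rising towards the lip. Continue.

Call:
{"name": "move_arm", "arguments": {
  "rows": [
    {"tx": 0.0015,"ty": -0.001,"tz": 0.008,"ax": 0,"ay": 3,"az": 0,"jaw": 255},
    {"tx": 0,"ty": 0,"tz": 0,"ax": 0,"ay": 0,"az": 0,"jaw": 255}
  ]
}}

```text
time: 10.5
tool_pos: [0.5449, -0.0684, 0.0402]
tool_rot: [-0.053, 0.705, 0.705, 0.058]
contact_force: [-0.6, 1.7, -2.9]
gripper_width: 0.265
```

```bash
python3 lev.py
```

```text
theta 8.98 pos rel rod in tool frame [-0.1298  0.0017  0.0248] F [-0.6  1.7 -2.9] t 10.5
```

Call:
{"name": "move_arm", "arguments": {
  "rows": [
    {"tx": 0.001,"ty": -0.002,"tz": 0.008,"ax": 0,"ay": 2,"az": 0,"jaw": 255},
    {"tx": 0.001,"ty": 0,"tz": 0.006,"ax": 0,"ay": 2,"az": 0,"jaw": 255},
    {"tx": 0,"ty": 0,"tz": 0,"ax": 0,"ay": 0,"az": 0,"jaw": 255}
  ]
}}

```text
time: 10.8
tool_pos: [0.5463, -0.0652, 0.0342]
tool_rot: [-0.074, 0.701, 0.705, 0.081]
contact_force: [-1.6, 2.6, -2.0]
gripper_width: 0.264
```

```bash
python3 lev.py
```

```text
theta 12.58 pos rel rod in tool frame [-0.1294  0.0021  0.0232] F [-1.6  2.6 -2. ] t 10.8
```

```bash
python3 - <<'E'
from h import *
from plant import manip
f=manip.grab_frame("scene"); pickle.dump(f,open("scene9.pkl","wb"))
im=f["color"][:,:,::-1]; cv2.imwrite("pics/scene9z.png",cv2.resize(im[190:290,230:370],None,fx=5,fy=5,interpolation=2))
f=manip.grab_frame("top"); pickle.dump(f,open("top9.pkl","wb"))
im=f["color"][:,:,::-1]; cv2.imwrite("pics/top9z.png",cv2.resize(im[190:310,230:390],None,fx=5,fy=5,interpolation=2))
E
python3 lev.py
```

```text
theta 12.52 pos rel rod in tool frame [-0.1294  0.0021  0.0236] F [-2.3  0.6  1.5] t 10.9
```

View pics/scene9z.png

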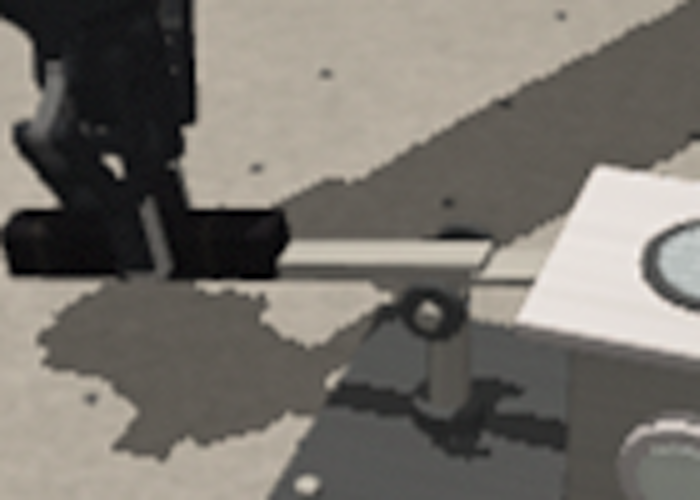

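View pics/top9z.png

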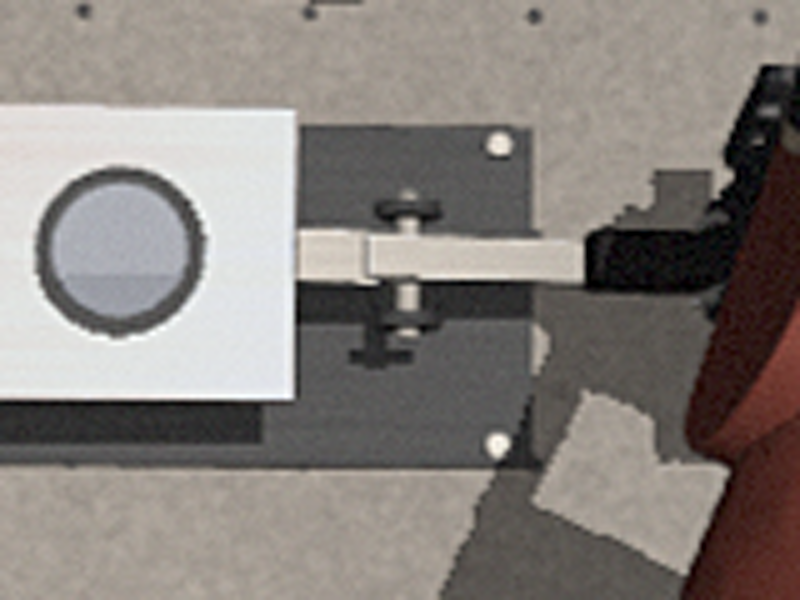

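The tip is on the lip and the lid looks 1–2 mm up. The bar has slid only about 1.5 mm (edge at col 366, before 370). Keep levering.

Call:
{"name": "move_arm", "arguments": {
  "rows": [
    {"tx": 0.001,"ty": -0.002,"tz": 0.01,"ax": 0,"ay": 2.5,"az": 0,"jaw": 255},
    {"tx": 0.001,"ty": -0.001,"tz": 0.01,"ax": 0,"ay": 2.5,"az": 0,"jaw": 255},
    {"tx": 0,"ty": 0,"tz": 0.004,"ax": 0,"ay": 0,"az": 0,"jaw": 255}
  ]
}}

```text
time: 11.2
tool_pos: [0.5488, -0.0601, 0.0211]
tool_rot: [-0.099, 0.694, 0.705, 0.112]
contact_force: [-10.6, -4.6, 16.0]
gripper_width: 0.264
```

```bash
python3 lev.py; python3 st.py
```

```text
theta 17.14 pos rel rod in tool frame [-0.1299  0.003   0.0269] F [-10.6  -4.6  16. ] t 11.2
t 11.2 p [ 0.5488 -0.0601  0.0211] F [-10.6  -4.6  16. ] w 0.264
[[-0.0182  0.9997  0.0168]
 [ 0.9554  0.0125  0.295 ]
 [ 0.2947  0.0215 -0.9554]]
j [-0.4   0.11  1.9   0.3   1.26 -0.53]
yaw tool x 91.09 pitch x-elev 17.14 yelev 1.23
```

Call:
{"name": "move_arm", "arguments": {
  "rows": [
    {"tx": 0.001,"ty": -0.004,"tz": 0.008,"ax": 0.8,"ay": 2,"az": 0.7,"jaw": 255},
    {"tx": 0.001,"ty": -0.002,"tz": 0.008,"ax": 0,"ay": 1.5,"az": 0,"jaw": 255},
    {"tx": 0,"ty": -0.001,"tz": 0.004,"ax": 0,"ay": 0,"az": 0,"jaw": 255}
  ]
}}

```text
time: 11.5
tool_pos: [0.5485, -0.0566, 0.0152]
tool_rot: [-0.119, 0.69, 0.702, 0.129]
contact_force: [-9.5, -4.0, 14.8]
gripper_width: 0.264
```

```bash
python3 lev.py; python3 st.py; python3 - <<'E'
from h import *
from plant import manip
f=manip.grab_frame("scene"); pickle.dump(f,open("scene10.pkl","wb"))
im=f["color"][:,:,::-1]; cv2.imwrite("pics/scene10z.png",cv2.resize(im[190:330,230:430],None,fx=4,fy=4,interpolation=2))
E
```

```text
theta 20.19 pos rel rod in tool frame [-0.1298  0.0029  0.0266] F [-9.5 -4.  14.8] t 11.5
t 11.5 p [ 0.5485 -0.0566  0.0152] F [-9.5 -4.  14.8] w 0.264
[[-0.0184  0.9998  0.0099]
 [ 0.9384  0.0138  0.3454]
 [ 0.3451  0.0156 -0.9384]]
j [-0.42  0.14  1.89  0.34  1.28 -0.57]
yaw tool x 91.12 pitch x-elev 20.19 yelev 0.89
```

View pics/scene10z.png

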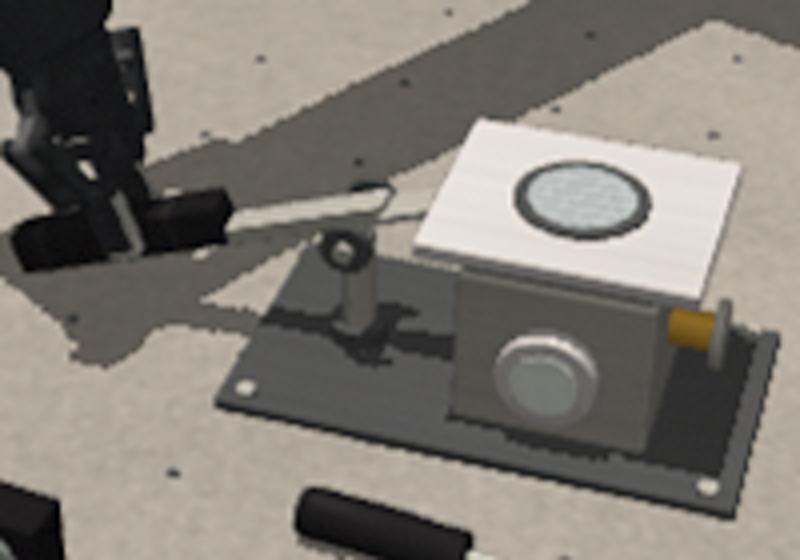

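Now I'll measure the lift by comparing the same lid corners in scene0 and scene10.

```bash
cat > lift.py <<'E'
from h import *
import sys
def corners(f):
    g=f["color"].astype(int)
    m=(g.min(2)>165).astype(np.uint8); o=np.zeros_like(m); o[205:285,332:420]=m[205:285,332:420]
    c=max(cv2.findContours(o,cv2.RETR_EXTERNAL,cv2.CHAIN_APPROX_NONE)[0],key=cv2.contourArea)
    h=cv2.convexHull(c); return cv2.approxPolyDP(h,4,True).reshape(-1,2)
def dark(f): # window ring centre
    g=f["color"].astype(int); o=np.zeros(g.shape[:2],np.uint8); o[215:275,345:410]=(g.max(2)<110)[215:275,345:410]
    return o
a=pickle.load(open("scene0.pkl","rb"));b=pickle.load(open(sys.argv[1],"rb"))
ca,cb=corners(a),corners(b); print(ca.tolist(),cb.tolist())
for p in ca:
    q=min(cb,key=lambda q:abs(q[0]-p[0])+abs(q[1]-p[1])); X=onz(a,p,.108)
    zs=np.arange(0,.025,.0005); e=[abs(proj(a,X+[0,0,z])[1]-q[1]) for z in zs]; print(p,q,"lift mm",zs[int(np.argmin(e))]*1000)
# optical shift of lid patch
A=cv2.cvtColor(a["color"],cv2.COLOR_RGB2GRAY).astype(np.float32);B=cv2.cvtColor(b["color"],cv2.COLOR_RGB2GRAY).astype(np.float32)
r=cv2.matchTemplate(cv2.resize(B[205:280,325:425],None,fx=8,fy=8),cv2.resize(A[230:260,350:398],None,fx=8,fy=8),cv2.TM_CCOEFF_NORMED)
_,v,_,l=cv2.minMaxLoc(r); dx,dy=325+l[0]/8-350,205+l[1]/8-230
X=onz(a,(374,244),.108); k=proj(a,X+[0,0,.01])-proj(a,X); print("window shift",dx,dy,"score",v,"lift mm",10*dy/k[1])
E
python3 lift.py scene10.pkl
```

```text
[[333, 254], [349, 224], [413, 235], [403, 268]] [[332, 238], [349, 220], [414, 230], [404, 263], [333, 250]]
[333 254] [333 250] lift mm 9.5
[349 224] [349 220] lift mm 10.0
[413 235] [414 230] lift mm 12.0
[403 268] [404 263] lift mm 11.5
window shift 0.375 -4.5 score 0.9863355159759521 lift mm 10.788251807159035
```

The lid is up by about 10.8 mm (window shift −4.5 px; corners give 9.5–12). I'll open the gripper and retreat along the tool axis.

Call:
{"name": "move_arm", "arguments": {
  "rows": [
    {"tx": 0,"ty": 0,"tz": 0,"ax": 0,"ay": 0,"az": 0,"jaw": 120},
    {"tx": 0,"ty": 0,"tz": 0,"ax": 0,"ay": 0,"az": 0,"jaw": 90},
    {"tx": 0,"ty": 0,"tz": 0,"ax": 0,"ay": 0,"az": 0,"jaw": 90},
    {"tx": 0,"ty": 0,"tz": 0,"ax": 0,"ay": 0,"az": 0,"jaw": 90}
  ]
}}

```text
time: 11.95
tool_pos: [0.5515, -0.0578, 0.0181]
tool_rot: [-0.115, 0.691, 0.702, 0.129]
contact_force: [0.3, 0.1, 0.2]
gripper_width: 0.649
```

```bash
python3 lev.py; python3 st.py
```

```text
theta 19.81 pos rel rod in tool frame [-0.1299  0.0056  0.0244] F [0.3 0.1 0.2] t 11.95
t 11.95 p [ 0.5515 -0.0578  0.0181] F [0.3 0.1 0.2] w 0.649
[[-0.02    0.9997  0.0163]
 [ 0.9406  0.0133  0.3392]
 [ 0.3388  0.0221 -0.9406]]
j [-0.42  0.13  1.88  0.34  1.27 -0.56]
yaw tool x 91.22 pitch x-elev 19.81 yelev 1.26
```

Call:
{"name": "move_arm", "arguments": {
  "rows": [
    {"tx": 0,"ty": -0.004,"tz": -0.01,"ax": 0,"ay": 0,"az": 0,"jaw": 90},
    {"tx": 0,"ty": 0,"tz": -0.02,"ax": 0,"ay": 0,"az": 0,"jaw": 90},
    {"tx": 0,"ty": 0,"tz": -0.02,"ax": 0,"ay": 0,"az": 0,"jaw": 90},
    {"tx": 0,"ty": 0,"tz": -0.03,"ax": 0,"ay": 0,"az": 0,"jaw": 90},
    {"tx": 0,"ty": 0,"tz": -0.03,"ax": 0,"ay": 0,"az": 0,"jaw": 90},
    {"tx": 0,"ty": 0,"tz": -0.03,"ax": 0,"ay": 0,"az": 0,"jaw": 90},
    {"tx": 0,"ty": 0,"tz": 0,"ax": 0,"ay": 0,"az": 0,"jaw": 90},
    {"tx": 0,"ty": 0,"tz": 0,"ax": 0,"ay": 0,"az": 0,"jaw": 90}
  ]
}}

```text
time: 12.75
tool_pos: [0.5416, -0.1067, 0.1546]
tool_rot: [-0.117, 0.691, 0.702, 0.127]
contact_force: [-0.1, -0.2, 0.1]
gripper_width: 0.646
```

```bash
python3 st.py; python3 - <<'E'
from h import *
from plant import manip
for n in("scene","top"):
    f=manip.grab_frame(n); pickle.dump(f,open(n+"11.pkl","wb")); cv2.imwrite(f"pics/{n}11.png",f["color"][:,:,::-1])
E
python3 lift.py scene11.pkl
```

```text
t 12.75 p [ 0.5416 -0.1067  0.1546] F [-0.1 -0.2  0.1] w 0.646
[[-0.0182  0.9998  0.0114]
 [ 0.9406  0.0133  0.3392]
 [ 0.339   0.0169 -0.9406]]
j [-0.5  -0.01  1.78  0.31  1.53 -0.56]
yaw tool x 91.11 pitch x-elev 19.82 yelev 0.97
[[333, 254], [349, 224], [413, 235], [403, 268]] [[332, 239], [349, 220], [414, 230], [404, 263], [333, 250]]
[333 254] [333 250] lift mm 9.5
[349 224] [349 220] lift mm 10.0
[413 235] [414 230] lift mm 12.0
[403 268] [404 263] lift mm 11.5
window shift 0.375 -4.5 score 0.9866275787353516 lift mm 10.788251807159035
```

View pics/scene11.png

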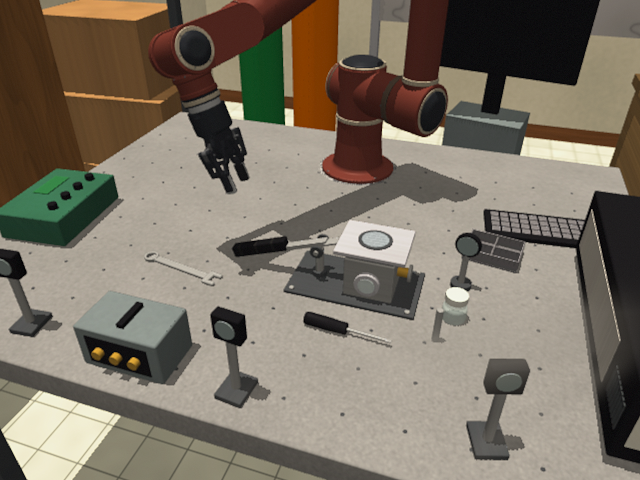

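View pics/top11.png

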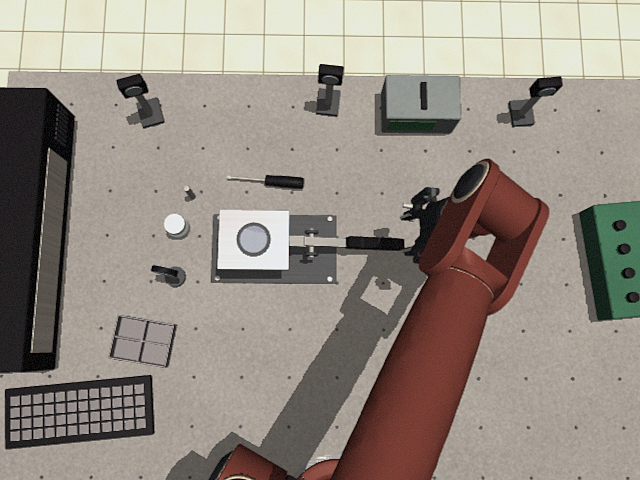

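The scene picture shows the lid raised, the bar resting on the stand with its handle at (260,246), and the gripper clear at (225,170). In both views the wrench, driver, jar, post, lens mount and tray are where they were. I'm handing the job in.

```bash
python3 -c "
from plant import manip
print(manip.job_done(), manip.state()['time'])"
```

```text
the job is handed in; nothing more can be done
the job is handed in; nothing more can be done
```

The lid now stands about 10.8 mm higher than it did, against the 8 mm asked. I set the bar across the rod between the collars, with its tip about 13 mm under the lip, and levered the handle down to about 20°. Then I let go and backed away; the bar stays on the stand.

**Last checks**
- **Lift:** the lid's window shift gives 10.8 mm and the four corners give 9.5 to 12 mm. The readings were the same before and after I let go.
- **Gripper:** it is open and clear of everything, with a measured force near 0. Among the readings I took at the end of each move, the highest was about 20 N, while levering. The last time I read before hand-in was 12.75 s.
- **Bystanders:** the wrench, driver, jar, post, lens mount and tray look unmoved in both views.

**What disagreed**
- **TCP offset:** the real fingertips sit about 30 mm behind the reported TCP. The first grasp therefore shut on air just above the handle, with no contact and the bar unmoved. I corrected for this by going lower.
- **Camera views:** the two views differed by 2 to 10 mm in x. I worked mainly from the top view.
- **Sideways load:** the wrist read about 10 N sideways while levering. It went away on release.

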